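# Hang the rinsed cup to drain

### The job

The rinsed blue cup stands mouth-up on the drying mat. Lay it down on its side to change your grip, then hang it mouth-down on the free peg of the cup drainer, pushed fully home so that its floor rests against the peg's end and it can drain. It is stoneware: do not let it topple or drop, and leave the white cups and everything else where they are.

Things in the scene. Friction and masses are not known exactly. Their poses are not given: they have to be found in the camera images.
- cup_mid (a point): Centre of the blue stoneware cup (on its axis, 46 mm above its underside). No handle, eight upright flat sides, 66 mm across flats (71 across corners), 92 mm high, wall 4, floor 7 mm thick, about 0.24 kg. z axis from floor to mouth (up at the start); x and y are square to flats (one every 45 degrees): it grips across flats and, laid down, rests on a flat without rolling.
- cup_floor (a point): Centre of the blue cup's inner floor (on its axis, 39 mm below the centre, 7 mm above its underside). Axes as for cup_mid.
- peg_tip (a point): The very end of the drainer's free peg (which of the three varies), on its axis. A straight round steel bar 10 mm thick, rounded black end, rising at 40 degrees above level. This frame stands upright (z up) and x is the level direction in which the peg points: from root to end it runs along (cos 40, 0, sin 40 degrees) in this frame.
- peg_root (a point): Root of the free peg on its axis, where it is welded to the drainer's bar, 130 mm from the peg's end and 55 mm above the worktop. Axes as for peg_tip.
- peg_seat (a point): Where the centre of a hung cup's inner floor comes: 25 mm square below the peg's axis at its end. A hung cup's axis is parallel to the peg, about 25 mm under it, mouth towards the root; its top inner wall rests along the peg, its floor against the end. The cup may stick on the peg and need pushing home. Axes as for peg_tip.
- rack: The cup drainer, fixed: grey drip tray 230 (x) x 380 (y) mm, rim 16 mm high; a steel bar along y at 55 mm height and x = -50 mm, on wire brackets at the ends. Three equal pegs 120 mm apart (y = -120, 0, 120 mm) rise from the bar towards +x; two carry white cups. Nothing stands above the pegs. Origin: centre of the underside; z up.
- mat: The drying mat: flat dark ribbed rubber, 320 (x) x 360 (y) mm, 5 mm thick, fixed. Its half towards +y is clear but for the spoon at the far edge: room to lay the cup down. Origin: centre of the underside, on the worktop.
- white_b_mid (a point): Centre (half-way up, on the axis) of a white cup that already hangs mouth-down on another peg of the drainer; same shape and size as the blue cup; loose, leave it hanging as it is. Its z axis points from its floor to its mouth.
- white_c_mid (a point): Centre (half-way up, on the axis) of a white cup that already hangs mouth-down on another peg of the drainer; same shape and size as the blue cup; loose, leave it hanging as it is. Its z axis points from its floor to its mouth.
- white_d: A white cup of the same shape and size, standing mouth-up on the worktop beyond the mat. Not to be moved. Origin: centre of its underside.
- jar_a: Clear jar with dark contents and steel lid, 65 mm across, 91 mm high, standing beyond the mat; not to be moved. Origin: centre of its underside.
- jar_b: Clear jar with white contents and steel lid, same size; not to be moved. Origin: centre of its underside.
- jar_c: Clear jar with pale brown contents and steel lid, same size; not to be moved. Origin: centre of its underside.
- teaspoon: Steel spoon, 140 mm long, lying near the mat's far (+x) edge; not to be moved. Origin: the middle of its underside; it lies along its x axis.
There are look-alikes about, which are no part of the job. What is shaped like the part that bears cup_mid but red is not meant.

How it is judged:
By the outcome, as a careful person would: the job done as asked, in the order asked, and still so for the second after the job is handed in, with the robot touching nothing.
It also fails if it takes over 56 s, if anything falls off the work surface, if the arm or the gripper's body presses on something with over 40 N, if the wrist force passes 120 N, or if a joint passes its speed limit or range.

### The arm

A 6-joint arm with a two-finger parallel gripper is mounted at the origin on the work surface. World frame = base frame: x ahead of the robot, y to its left, z up, the work surface at z = 0. Lengths are in m, angles in degrees, forces in N, time in s.
With the tool pointing down it reaches from about 0.3 to 0.75 m from the base axis. Payload 8.5 kg.
Tool frame: the origin (TCP) lies at the very end of the fingers, on their centre line; the grasp point (between the pads) lies grasp_offset behind it (grasp_offset is the distance from the TCP to the grasp point, in m); x points along the fingers, z is the direction in which the jaws open and shut, and the axes are right-handed (so a half turn about x gives the same grasp; the last joint's range is limited). The gripper opens to 85 mm and grips with 20 to 120 N. Pads are 22 mm wide; open, the fingers measure 114 mm over their backs; the gripper's body (76 mm by 85 mm) begins 54 mm behind the grasp point. The pads swing forward as they close: fully open they stand 13 mm farther back than shut.
Start: joints at [-87.737, 21.807, 74.336, -0, 83.858, -12.336], TCP at [0.139, -0.532, 0.231] pointing down, gripper open.
Joint ranges: [-178.18, 178.18], [-50.72, 133.34], [12.68, 142.11], [-81.47, 261.47], [9.98, 163.14], [-165.26, 165.26]. Speed limits (degrees/s): [136.94, 136.94, 180, 180, 180, 180].

### API

Orientations are given as a 3x3 rotation matrix whose columns are the frame's x, y, z axes.
In Python, from rig import observe, get_image, close_job, recognise, grasp_offset gives the robot as it stands.
- The arm moves only by the tool drive_tool, never from a script. Its argument "targets" is a list that holds one entry, the list of rows, each a list of 7 numbers: the shift along the tool's x, y, z in units of 50 mm (1.0 is 50 mm), then the turn, a rotation vector about the tool's x, y, z in rad, then the opening, from -1 (shut) to 1 (fully open), so that 0 is half open. A call has 1 to 5 rows; each row shifts and turns the commanded pose from where the row before left it, along the tool's axes as they then stand; what a row does not reach is not made up. A row lasts 1/10 s, in which the tool goes at most 50 mm and 8.59 degrees, less where a joint would pass 70% of its speed; a pose out of reach is approached as far as the arm can. A call is refused whole if a number of a shift passes 1 or a number of a turn 0.15, either way. A call with a gripper value outside its range is refused whole. The fingers move at their own pace and stop on an object; "force" is the grip in N (left out, the last holds). Time passes only in rows, so rows that do not move let the fingers close. It gives the time, the measured TCP pose, the force and the opening at its end, in the units of the state.
- observe(): the state, without advancing time (a new reading comes with each control period).
- get_image(name): name is "scene" or "top"; returns a dict with "image" (400x640x3 uint8, red, green, blue), "fx", "fy", "cx", "cy" (pixels), "rvec" (rotation vector, rad) and "tvec" (3), from world to camera coordinates, as OpenCV has them. Camera axes: x right, y down, z forward; pixel columns grow to the right and rows downward; lengths in m; the calibration is good to about 2 mm. A picture is of the moment at which its call begins. There is no depth.
- close_job(): hands the job in, once; it reports no verdict.
Trained networks look in a picture, given as the dict that the camera call returned (one of the last four; its "shot" number tells which), for a name from the list of things; names that differ only in an ending like _2 or _b are one class to them, and where a whole thing is asked for, a point or a joint stands for the part that bears it (a point fixed in the world has none). Each returns a list of dicts, best first, with "p" (0 to 1); they miss things now and then, are a little off and sometimes report something else, mostly with a low value. They report only what shows in the picture. A call takes as long as a camera call. They do not tell look-alikes from the thing itself.
- recognise(label, picture): "at" ([column, row] as shares, 0 to 1, of the picture: columns of its width, rows of its height, amid what is visible of it).
The state is a dict: "time_s": time; "q": joint angles; "qvel": joint speeds; "joint_efforts": joint torques, N m; "position": TCP position; "tool_rot": TCP orientation; "ft_force": force on the tool from outside, world axes, zero at the start; "wrist_torque": the same for the moment, N m; "grip_width": finger opening in m.
Only numpy, scipy, OpenCV 4.12 (cv2) and the standard library are available. Lean on these libraries where they do the work, as an engineer would, in place of code of your own. Each camera call takes 0.05 s, during which the arm holds its last target.

## Working session

There is one attempt and no reset: what is moved stays moved. The work goes in short steps, Python scripts to look and compute and a tool call to move; the robot and the scene stay as the last step left them, time stands still between calls to the robot, and variables do not carry over. Pictures are saved under pics/ and viewed, and the job is handed in when it is done.

Besides the shell and the picture viewer there is one more tool, called after "Emit:" as a command line: name --argument value ..., lists and objects as JSON in quotes. drive_tool: Moves the arm, as the interface text tells. Its arguments: {"type":"object","properties":{"targets":{"type":"array"},"force":{"type":"number"}},"required":["targets"]}

```bash
ls; mkdir -p pics; python3 - <<'E'
from rig import observe,get_image,recognise,grasp_offset
import cv2,numpy as np,pickle
print(grasp_offset, observe())
for n in("scene","top"):
    d=get_image(n); cv2.imwrite(f"pics/{n}0.png",d["image"][:,:,::-1]); pickle.dump(d,open(f"pics/{n}0.pkl","wb"))
    print(n,d["fx"],d["cx"],d["cy"],d["rvec"],d["tvec"],d["shot"])
    for l in("cup_mid","cup_floor","peg_tip","peg_root","peg_seat","rack","mat","white_b_mid","white_d","teaspoon"):
        print(l,[(round(r["at"][0]*640),round(r["at"][1]*400),round(r["p"],2)) for r in recognise(l,d)])
print(observe()["time_s"])
E
```

```text
pics
0.0187 {'time_s': 0.0, 'q': array([-8.77358329e+01,  2.18415453e+01,  7.43847395e+01, -2.26903497e-03,
        8.38556824e+01, -1.23370613e+01]), 'qvel': array([ 0.02688746,  0.04111663, -0.09679814,  0.01820563,  0.12551789,
        0.04951423]), 'joint_efforts': array([ 8.66058454e-04, -4.48454118e+01, -2.31275457e+01, -1.84421870e-04,
        4.80756979e-03,  1.60030760e-05]), 'position': array([ 0.13861391, -0.53195376,  0.23070664]), 'tool_rot': array([[-9.58623404e-05,  9.67702703e-01,  2.52094168e-01],
       [ 1.42792484e-03,  2.52094044e-01, -9.67701686e-01],
       [-9.99998976e-01,  2.67205376e-04, -1.40597305e-03]]), 'ft_force': array([ 0.19836778, -0.04247346, -0.30755576]), 'wrist_torque': array([-0.02563096,  0.00867427,  0.02197585]), 'grip_width': 0.08530006914153118}
scene 373.86828654680795 318.90261491766086 200.49046065137603 [ 2.34287924  0.76822501 -0.25558268] [-0.47860404 -0.21170395  1.48028526] 1
cup_mid [(220, 251, 0.95), (187, 295, 0.88), (340, 259, 0.33), (354, 131, 0.16)]
cup_floor [(220, 248, 0.82), (291, 264, 0.67), (187, 298, 0.56)]
peg_tip [(340, 150, 0.64), (338, 261, 0.33)]
peg_root [(338, 147, 0.62)]
peg_seat [(344, 146, 0.6)]
rack [(333, 169, 0.58)]
mat [(260, 250, 0.86)]
white_b_mid [(345, 175, 0.94)]
white_d [(286, 305, 0.74)]
teaspoon [(290, 267, 0.73)]
top 430.23096323705397 324.0845954989863 203.82912914034438 [ 2.22070789 -2.18655507  0.06024965] [-0.03353051  0.57641048  1.16588819] 2
cup_mid [(228, 230, 0.23)]
cup_floor [(431, 254, 0.91), (489, 241, 0.84)]
peg_tip [(222, 225, 0.59)]
peg_root [(222, 231, 0.59), (230, 231, 0.54)]
peg_seat [(219, 221, 0.65)]
rack [(228, 230, 0.65)]
mat [(389, 230, 0.57)]
white_b_mid [(258, 193, 0.76)]
white_d [(443, 153, 0.72)]
teaspoon [(386, 177, 0.62)]
1.1
```

View pics/scene0.png

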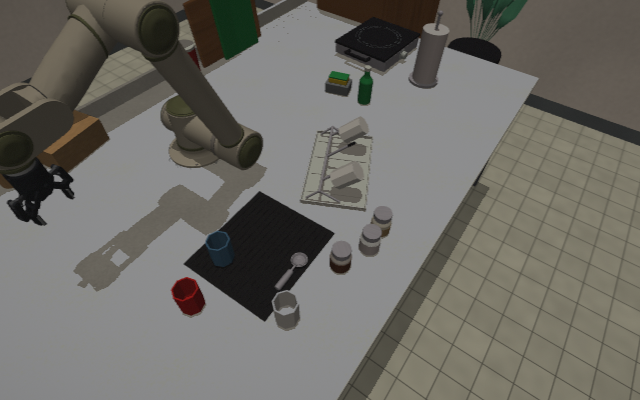

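View pics/top0.png

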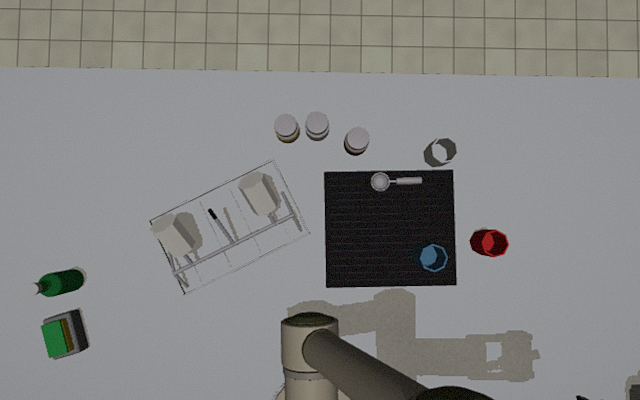

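```bash
cat > h.py <<'E'
import cv2,numpy as np,pickle
def load(n): return pickle.load(open(f"pics/{n}.pkl","rb"))
def KRt(d):
    return np.array([[d["fx"],0,d["cx"]],[0,d["fy"],d["cy"]],[0,0,1]]),cv2.Rodrigues(np.array(d["rvec"],float))[0],np.array(d["tvec"],float)
def atz(d,u,v,z):
    K,R,t=KRt(d); c=-R.T@t; r=R.T@np.linalg.inv(K)@[u,v,1]
    return c+r*(z-c[2])/r[2]
def proj(d,P):
    return cv2.projectPoints(np.atleast_2d(np.array(P,float)),np.array(d["rvec"],float),np.array(d["tvec"],float),KRt(d)[0],None)[0][:,0]
def tri(d1,p1,d2,p2):
    Ps=[]
    for d in(d1,d2):
        K,R,t=KRt(d);Ps.append(K@np.c_[R,t])
    X=cv2.triangulatePoints(Ps[0],Ps[1],np.array(p1,float).reshape(2,1),np.array(p2,float).reshape(2,1))[:,0]
    return X[:3]/X[3]
def crop(d,x0,y0,x1,y1,s,name):
    cv2.imwrite(f"pics/{name}.png",cv2.resize(np.ascontiguousarray(d["image"][y0:y1,x0:x1,::-1]),None,fx=s,fy=s,interpolation=cv2.INTER_CUBIC))
E
python3 - <<'E'
from h import *
s,t=load("scene0"),load("top0")
for d in(s,t): 
    K,R,tt=KRt(d); print(-R.T@tt)
crop(s,270,90,430,200,5,"s_rack"); crop(t,150,160,310,280,5,"t_rack")
crop(s,150,200,310,320,5,"s_cup"); crop(t,350,130,510,250,5,"t_cup")
E
```

```text
[ 1.02501397 -0.62573456  1.01139876]
[ 0.52412902 -0.01321405  1.19070683]
```

View pics/s_rack.png

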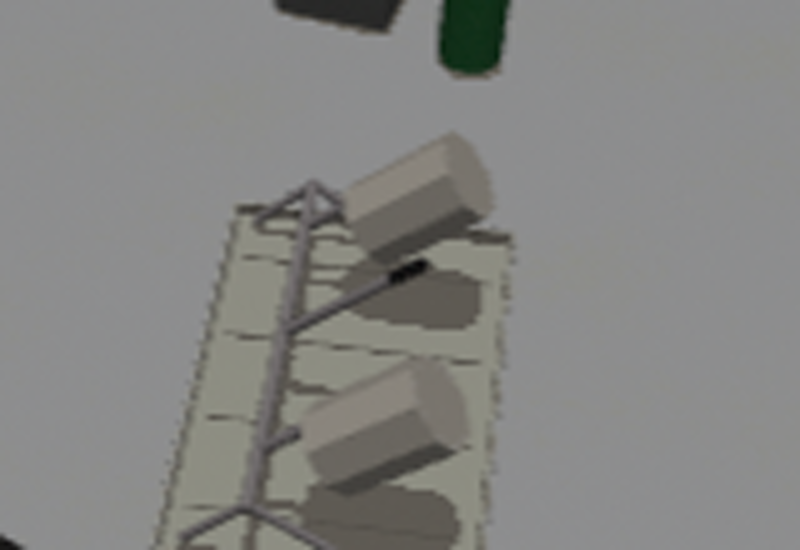

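View pics/t_rack.png

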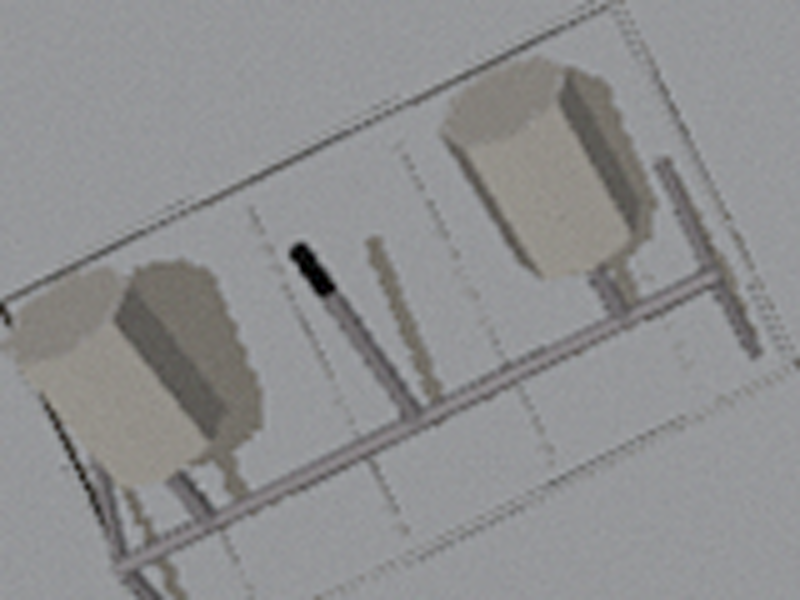

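View pics/s_cup.png

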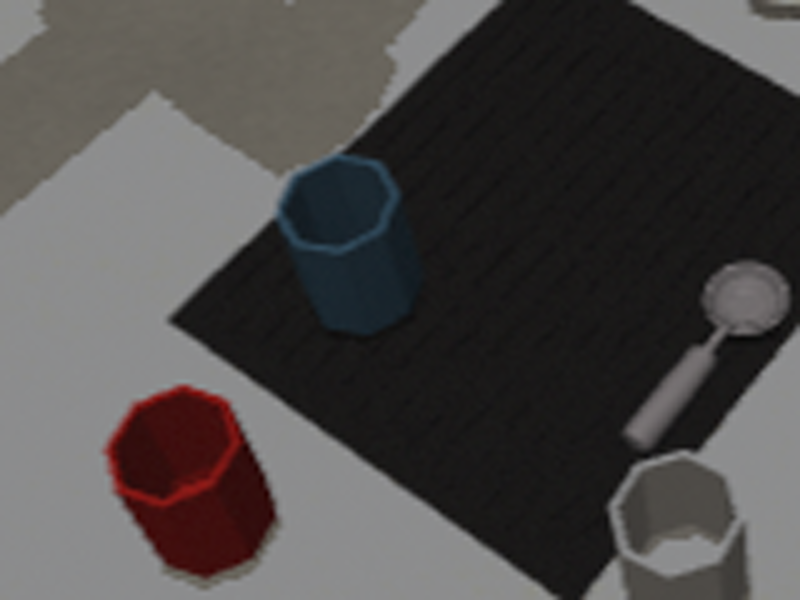

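View pics/t_cup.png

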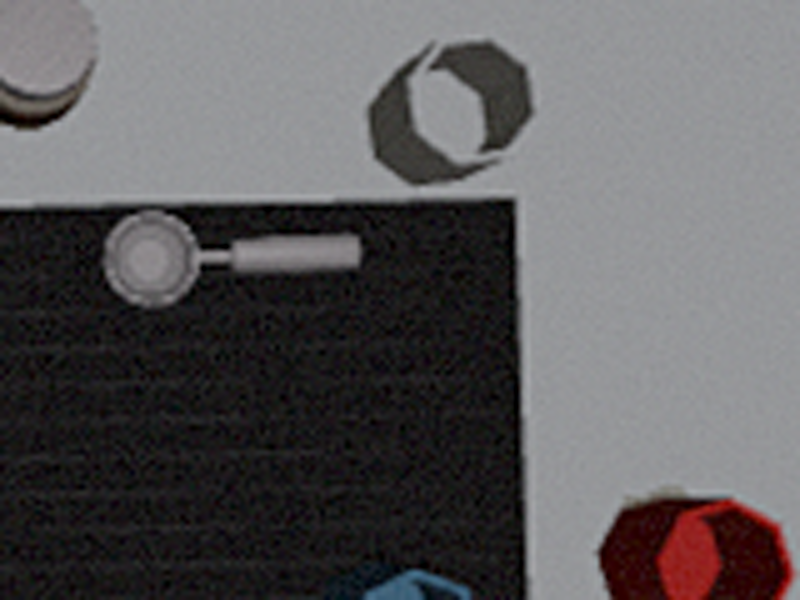

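```bash
python3 - <<'E'
from h import *
from scipy.optimize import least_squares
s,t=load("scene0"),load("top0")
tip_s=(270+426/5,90+265/5); tip_t=(150+298/5,160+245/5)
root_s=(270+288/5,90+330/5); root_t=(150+415/5,160+412/5)
print("tip",tri(s,tip_s,t,tip_t),"exp z",.055+.13*np.sin(np.radians(40))); print("root",tri(s,root_s,t,root_t))
# rack model
c,sn=np.cos(np.radians(40)),np.sin(np.radians(40))
P=np.array([[-.05+.13*c,0,.055+.13*sn],[-.05,0,.055]])
def res(p,full=False):
    x,y,a=p; R=np.array([[np.cos(a),-np.sin(a),0],[np.sin(a),np.cos(a),0],[0,0,1]])
    W=P@R.T+[x,y,0]
    r=np.r_[proj(s,W)-[tip_s,root_s],proj(t,W)-[tip_t,root_t]]
    if full: print(W,r)
    return r.ravel()
a0=tri(s,tip_s,t,tip_t); b0=tri(s,root_s,t,root_t)
f=least_squares(res,[*b0[:2],np.arctan2(*(a0-b0)[[1,0]])])
res(f.x,True); print(f.x[:2],np.degrees(f.x[2]))
# mat corners from top
for uv in[(325,171),(453,170),(456,285),(326,287)]: print("mat",atz(t,*uv,.005))
crop(t,390,210,480,280,8,"t_cup2"); crop(s,195,220,245,275,12,"s_cup2")
E
```

```text
tip [0.55575733 0.25773279 0.13502828] exp z 0.1385623892592501
root [0.47144029 0.21404239 0.05784693]
[[0.55782915 0.25712744 0.13856239]
 [0.46825434 0.21361098 0.055     ]] [[-0.17418958 -0.35877837]
 [-1.46729526  0.3141702 ]
 [-0.5226962  -1.48779371]
 [-0.07265078  0.6018575 ]]
[0.51322804 0.23545971] 25.91100861591171
mat [ 0.66822264 -0.02581624  0.005     ]
mat [ 0.67688555 -0.38123785  0.005     ]
mat [ 0.35994763 -0.39008893  0.005     ]
mat [ 0.34959745 -0.03338689  0.005     ]
```

View pics/t_cup2.png

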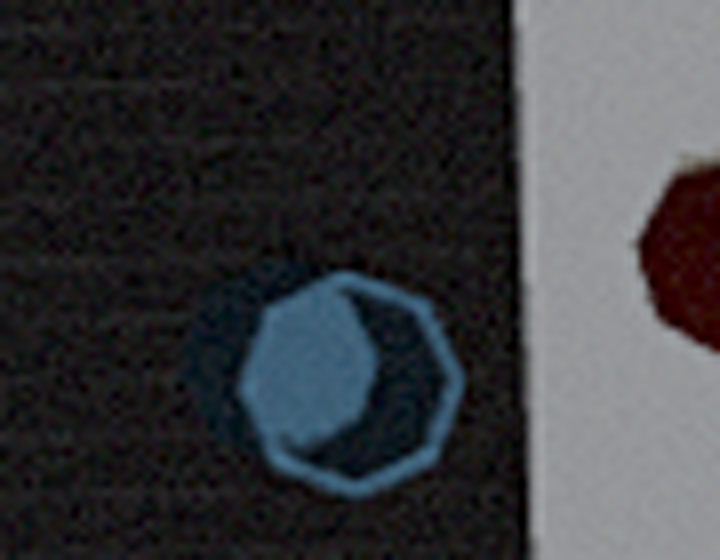

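View pics/s_cup2.png

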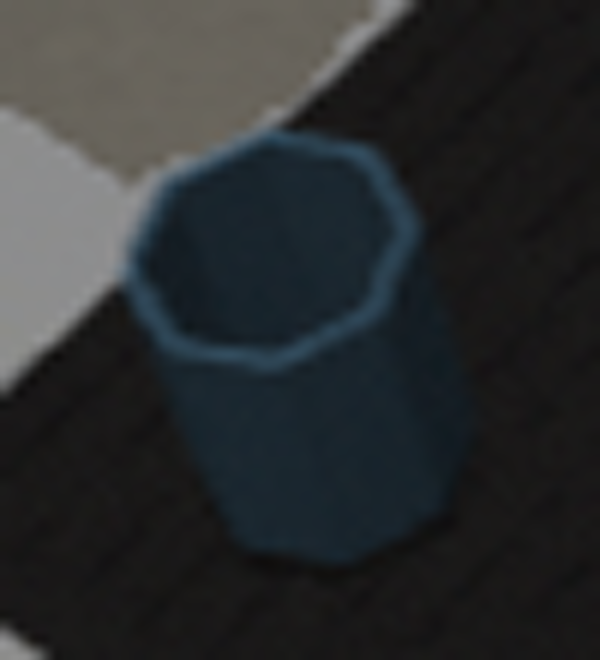

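```bash
python3 - <<'E'
from h import *
from scipy.optimize import least_squares
s,t=load("scene0"),load("top0")
T=(np.array([(344,271),(428,303),(464,383),(435,463),(358,497),(275,465),(239,383),(265,307)])+.5)/8-.5+[390,210]
S=(np.array([(272,131),(376,152),(419,228),(376,312),(268,370),(165,352),(127,260),(165,182)])+.5)/12-.5+[195,220]
for dd,U in((t,T),(s,S)):
    W=np.array([atz(dd,*u,.097) for u in U]); print(W.mean(0), np.linalg.norm(W-W.mean(0),axis=1).round(4), (np.degrees(np.arctan2(*(W-W.mean(0))[:,[1,0]].T))%45).round(1))
E
```

```text
[ 0.44103121 -0.30331683  0.097     ] [0.0358 0.0356 0.0359 0.0363 0.0357 0.0354 0.0356 0.0364] [3.8 1.7 1.3 2.5 3.8 2.2 0.4 4. ]
[ 0.44215451 -0.30060535  0.097     ] [0.0347 0.0351 0.0353 0.0336 0.0352 0.0361 0.0343 0.0347] [ 0.5 44.6  0.7  3.  44.5  2.3 42.8  3.3]
```

```bash
cat >> h.py <<'E'
from scipy.spatial.transform import Rotation as Ro
import json
def rz(az): # level pose: x down, y at azimuth az
    a=np.radians(az); y=np.array([np.cos(a),np.sin(a),0]); x=np.array([0,0,-1.]); return np.c_[x,y,np.cross(x,y)]
def tilt(R,deg): return R@Ro.from_rotvec([0,0,np.radians(deg)]).as_matrix()
def plan(p,R,wps,grip,step=.03,ang=.12):
    rows=[]
    for gp,gR in wps:
        gp=np.array(gp,float)
        dr=Ro.from_matrix(R.T@gR).as_rotvec()
        n=max(1,int(np.ceil(max(np.linalg.norm(gp-p)/step,np.linalg.norm(dr)/ang))))
        for i in range(n):
            k=n-i
            sh=np.round(R.T@((gp-p)/k)/.05,2); rv=np.round(Ro.from_matrix(R.T@gR).as_rotvec()/k,3)
            p=p+R@sh*.05; R=R@Ro.from_rotvec(rv).as_matrix(); rows.append([*sh,*rv,grip])
    for i in range(0,len(rows),5): print(json.dumps([[ [float(v)+0 for v in r] for r in rows[i:i+5]]]).replace(".0,",",").replace("-0,","0,"))
    print("end",p.round(4)); return p,R
E
cat > st.py <<'E'
from rig import observe
import numpy as np
o=observe(); print(o["time_s"],o["position"].round(4),o["q"].round(1),o["ft_force"].round(1),o["grip_width"].round(4)); print(o["tool_rot"].round(3))
E
python3 - <<'E'
from h import *
from rig import observe
o=observe()
p,R=o["position"],o["tool_rot"]
Rg=tilt(rz(-21),-45); d=Rg[:,0]; G=np.array([.4415,-.302,.066])
print(d, "jaw",Rg[:,2])
tc=G+.0187*d
plan(p,R,[([.45,-.36,.26],rz(-21)),(tc-.13*d,Rg),(tc,Rg)],1)
E
```

```text
[-0.66014105  0.25340441 -0.70710678] jaw [-0.35836795 -0.93358043  0.        ]
[[[-0.05, 0.57, -0.15, 0.052, 0, 0, 1.0], [-0.05, 0.57, -0.18, 0.052, 0, 0, 1.0], [-0.05, 0.56, -0.21, 0.052, 0, 0, 1.0], [-0.05, 0.54, -0.23, 0.052, 0, 0, 1.0], [-0.05, 0.53, -0.26, 0.052, 0, 0, 1.0]]]
[[[-0.05, 0.52, -0.29, 0.052, 0, 0, 1.0], [-0.05, 0.5, -0.32, 0.052, 0, 0, 1.0], [-0.04, 0.49, -0.34, 0.051, 0, 0, 1.0], [-0.05, 0.47, -0.36, 0.052, 0, 0, 1.0], [-0.04, 0.45, -0.39, 0.051, 0, 0, 1.0]]]
[[[-0.05, 0.42, -0.41, 0.052, 0, 0, 1.0], [-0.04, 0.4, -0.44, 0.051, 0, 0, 1.0], [0.33, 0.14, -0.15, 0, 0, -0.112, 1.0], [0.31, 0.18, -0.14, 0, 0, -0.112, 1.0], [0.29, 0.21, -0.15, 0, 0, -0.112, 1.0]]]
[[[0.26, 0.25, -0.14, 0, 0, -0.112, 1.0], [0.23, 0.27, -0.15, 0, 0, -0.112, 1.0], [0.2, 0.3, -0.14, 0, 0, -0.113, 1.0], [0.18, 0.32, -0.15, 0, 0, -0.112, 1.0], [0.52, 0, 0, 0, 0, 0, 1.0]]]
[[[0.52, 0, 0, 0, 0, 0, 1.0], [0.52, 0, 0, 0, 0, 0, 1.0], [0.52, 0, 0, 0, 0, 0, 1.0], [0.52, -0.01, 0, 0, 0, 0, 1.0]]]
end [ 0.4289 -0.2971  0.0528]
```

Emit:
drive_tool --targets '[[[-0.05,0.57,-0.15,0.052,0,0,1],[-0.05,0.57,-0.18,0.052,0,0,1],[-0.05,0.56,-0.21,0.052,0,0,1],[-0.05,0.54,-0.23,0.052,0,0,1],[-0.05,0.53,-0.26,0.052,0,0,1]]]'

```text
time_s: 1.6
position: [0.2691, -0.4597, 0.244]
tool_rot: [[0.0, 1.0, -0.007], [-0.0, -0.007, -1.0], [-1.0, 0.0, 0.0]]
ft_force: [0.0, 0.3, -1.3]
grip_width: 0.0851
```

Emit:
drive_tool --targets '[[[-0.05,0.52,-0.29,0.052,0,0,1],[-0.05,0.5,-0.32,0.052,0,0,1],[-0.04,0.49,-0.34,0.051,0,0,1],[-0.05,0.47,-0.36,0.052,0,0,1],[-0.04,0.45,-0.39,0.051,0,0,1]]]'

```text
time_s: 2.1
position: [0.3995, -0.3882, 0.2555]
tool_rot: [[0.0, 0.965, -0.262], [-0.0, -0.262, -0.965], [-1.0, 0.0, 0.0]]
ft_force: [0.1, -0.4, -0.1]
grip_width: 0.0855
```

Emit:
drive_tool --targets '[[[-0.05,0.42,-0.41,0.052,0,0,1],[-0.04,0.4,-0.44,0.051,0,0,1],[0,0,0,0,0,-0.112,1],[0,0,0,0,0,-0.112,1],[0,0,0,0,0,-0.112,1]]]'

```text
time_s: 2.6
position: [0.4501, -0.3596, 0.2604]
tool_rot: [[-0.311, 0.88, -0.358], [0.119, -0.338, -0.934], [-0.943, -0.333, 0.001]]
ft_force: [-0.6, -0.4, -0.3]
grip_width: 0.0857
```

Emit:
drive_tool --targets '[[[0,0,0,0,0,-0.112,1],[0,0,0,0,0,-0.112,1],[0,0,0,0,0,-0.112,1],[0,0,0,0,0,-0.113,1]]]'

```text
time_s: 3.0
position: [0.4502, -0.3598, 0.2599]
tool_rot: [[-0.662, 0.658, -0.358], [0.254, -0.253, -0.934], [-0.705, -0.71, 0.0]]
ft_force: [-0.6, -0.6, 0.0]
grip_width: 0.0853
```

```bash
python3 st.py; python3 - <<'E'
from h import *
from rig import observe
o=observe()
p,R=o["position"],o["tool_rot"]
Rg=tilt(rz(-21),-45); d=Rg[:,0]; G=np.array([.4415,-.302,.066])
tc=G+.0187*d
plan(p,R,[(tc-.12*d,Rg),(tc,Rg)],1)
E
```

```text
[[[0.22, 0.47, -0.2, 0, 0, 0.001, 1.0], [0.22, 0.47, -0.2, 0, 0, 0.001, 1.0], [0.23, 0.47, -0.21, 0, 0, 0, 1.0], [0.22, 0.46, -0.2, 0, 0, 0.001, 1.0], [0.23, 0.47, -0.21, 0, 0, 0, 1.0]]]
[[[0.6, 0, 0, 0, 0, 0, 1.0], [0.6, 0, 0, 0, 0, 0, 1.0], [0.6, 0, 0, 0, 0, 0, 1.0], [0.6, 0, 0, 0, 0, 0, 1.0]]]
end [ 0.4293 -0.2971  0.0527]Traceback (most recent call last):
  File "st.py", line 3, in <module>
    o=observe(); print(o["time_s"],o["position"].round(4),o["q"].round(1),o["ft_force"].round(1),o["grip_width"].round(4)); print(o["tool_rot"].round(3))
                                                                                                 ^^^^^^^^^^^^^^^^^^^^^
AttributeError: 'float' object has no attribute 'round'
```

Emit:
drive_tool --targets '[[[0.22,0.47,-0.2,0,0,0.001,1],[0.22,0.47,-0.2,0,0,0.001,1],[0.23,0.47,-0.21,0,0,0,1],[0.22,0.46,-0.2,0,0,0.001,1],[0.23,0.47,-0.21,0,0,0,1]]]'

```text
time_s: 3.5
position: [0.5091, -0.3275, 0.1365]
tool_rot: [[-0.658, 0.663, -0.358], [0.252, -0.254, -0.934], [-0.71, -0.705, -0.0]]
ft_force: [-0.6, -0.3, -0.3]
grip_width: 0.0856
```

Emit:
drive_tool --targets '[[[0.4,0,0,0,0,0,1]]]'

```text
time_s: 3.6
position: [0.4967, -0.3215, 0.1203]
tool_rot: [[-0.659, 0.662, -0.356], [0.252, -0.251, -0.934], [-0.708, -0.706, -0.001]]
ft_force: [-0.2, -1.1, 0.4]
grip_width: 0.0854
```

```bash
sed -i 's/o\["grip_width"\].round(4)/round(o["grip_width"],4)/' st.py; python3 st.py; cat > look.py <<'E'
import sys
from rig import get_image
from h import *
for n in sys.argv[2:]:
    d=get_image(n); k=f"{n}{sys.argv[1]}"; pickle.dump(d,open(f"pics/{k}.pkl","wb")); cv2.imwrite(f"pics/{k}.png",d["image"][:,:,::-1])
E
python3 look.py 1 scene top; python3 -c "
from h import *
crop(load('scene1'),140,170,300,290,5,'s1c');crop(load('top1'),370,190,530,310,5,'t1c')"
```

```text
3.6 [ 0.4967 -0.3215  0.1203] [-38.9  52.9  45.1 -15.3 124.4  68.2] [-0.2 -1.1  0.4] 0.0854
[[-0.659  0.662 -0.356]
 [ 0.252 -0.251 -0.934]
 [-0.708 -0.706 -0.001]]
```

View pics/s1c.png

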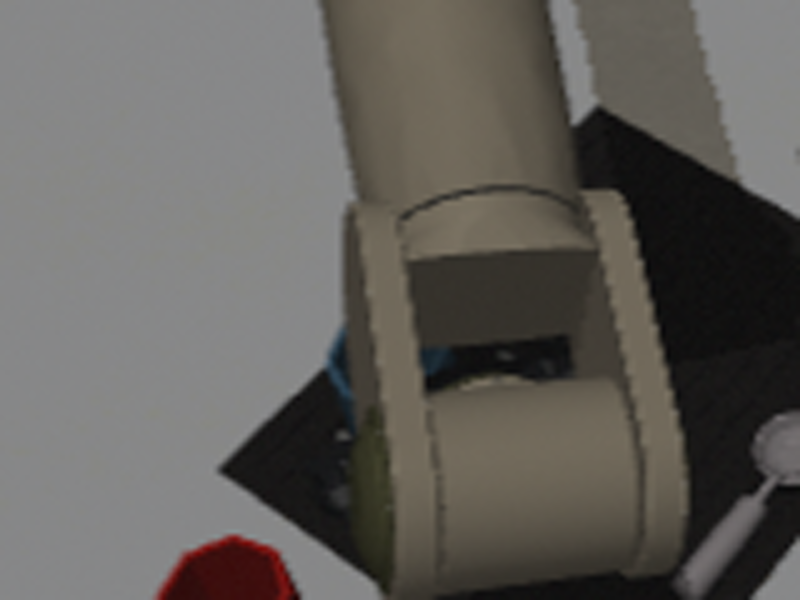

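View pics/t1c.png

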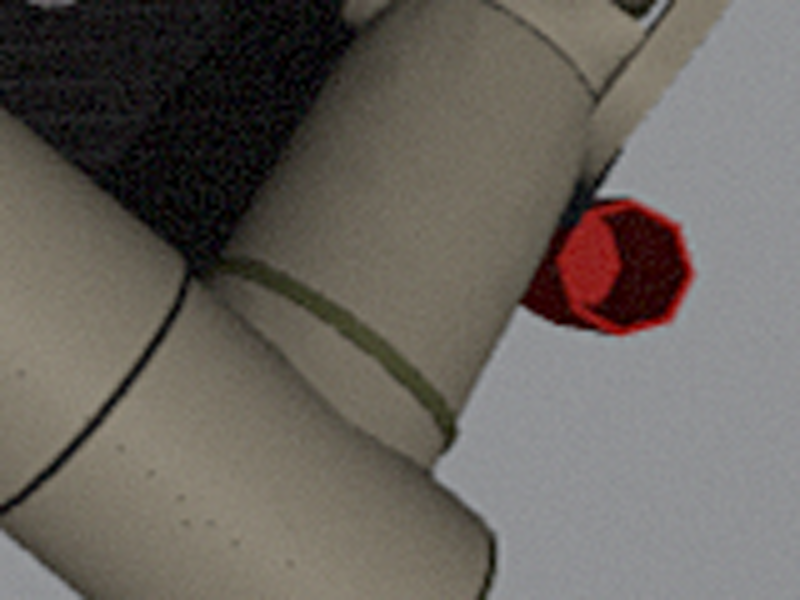

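Emit:
drive_tool --targets '[[[0.3,0,0,0,0,0,1],[0.3,0,0,0,0,0,1],[0.3,0,0,0,0,0,1]]]'

```text
time_s: 4.0
position: [0.4661, -0.3118, 0.0923]
tool_rot: [[-0.657, 0.664, -0.358], [0.251, -0.255, -0.934], [-0.711, -0.703, 0.001]]
ft_force: [0.2, -0.3, 0.0]
grip_width: 0.0857
```

Emit:
drive_tool --targets '[[[0.3,0,0,0,0,0,1],[0.3,0,0,0,0,0,1],[0.3,0,0,0,0,0,1],[0.2,0,0,0,0,0,1]]]'

```text
time_s: 4.4
position: [0.4297, -0.2979, 0.0529]
tool_rot: [[-0.657, 0.663, -0.358], [0.252, -0.255, -0.934], [-0.71, -0.704, 0.0]]
ft_force: [0.2, 0.1, 0.6]
grip_width: 0.0852
```

Emit:
drive_tool --targets '[[[0,0,0,0,0,0,0.4],[0,0,0,0,0,0,0],[0,0,0,0,0,0,0],[0,0,0,0,0,0,0],[0,0,0,0,0,0,0]]]' --force 40

```text
time_s: 4.9
position: [0.4304, -0.298, 0.0532]
tool_rot: [[-0.657, 0.664, -0.358], [0.251, -0.255, -0.934], [-0.711, -0.703, 0.001]]
ft_force: [4.0, -1.6, 5.9]
grip_width: 0.0653
```

```bash
python3 st.py
```

```text
4.9 [ 0.4304 -0.298   0.0532] [-40.8  50.2  63.9 -14.6 108.2  71. ] [ 4.  -1.6  5.9] 0.0653
[[-0.657  0.664 -0.358]
 [ 0.251 -0.255 -0.934]
 [-0.711 -0.703  0.001]]
```

```bash
python3 - <<'E'
from h import *
from rig import observe
o=observe()
p,R=o["position"],o["tool_rot"]
Rl=tilt(R,90); print(Rl.round(3))
G=np.array([.486,-.165,.038]); tc=G+.0187*Rl[:,0]
up=np.array([0,0,1.])
plan(p,R,[(p+up*.09,R),(tc+up*.11,Rl),(tc+up*.02,Rl)],0,step=.025,ang=.1)
E
```

```text
[[ 0.664  0.657 -0.358]
 [-0.255 -0.251 -0.934]
 [-0.703  0.711  0.001]]
[[[-0.32, -0.32, 0, 0, 0, 0, 0.0], [-0.32, -0.32, 0, 0, 0, 0, 0.0], [-0.32, -0.31, 0, 0, 0, 0, 0.0], [-0.32, -0.32, 0, 0, 0, 0, 0.0], [-0.01, 0.02, -0.18, 0, 0, 0.098, 0.0]]]
[[[-0.01, 0.02, -0.18, 0, 0, 0.098, 0.0], [0, 0.02, -0.18, 0, 0, 0.098, 0.0], [0, 0.03, -0.18, 0, 0, 0.098, 0.0], [0, 0.02, -0.18, 0, 0, 0.098, 0.0], [0, 0.03, -0.18, 0, 0, 0.098, 0.0]]]
[[[0.01, 0.02, -0.18, 0, 0, 0.098, 0.0], [0.01, 0.02, -0.18, 0, 0, 0.098, 0.0], [0.01, 0.02, -0.18, 0, 0, 0.098, 0.0], [0.01, 0.02, -0.18, 0, 0, 0.098, 0.0], [0.02, 0.02, -0.18, 0, 0, 0.098, 0.0]]]
[[[0.02, 0.02, -0.18, 0, 0, 0.099, 0.0], [0.02, 0.02, -0.18, 0, 0, 0.098, 0.0], [0.02, 0.02, -0.18, 0, 0, 0.099, 0.0], [0.02, 0.01, -0.18, 0, 0, 0.098, 0.0], [0.02, 0.01, -0.18, 0, 0, 0.099, 0.0]]]
[[[0.32, -0.32, 0, 0, 0, 0, 0.0], [0.32, -0.32, 0, 0, 0, 0, 0.0], [0.32, -0.32, 0, 0, 0, 0, 0.0], [0.31, -0.32, 0, 0, 0, 0, 0.0]]]
end [ 0.4984 -0.1698  0.0449]
```

Emit:
drive_tool --targets '[[[-0.2,-0.2,0,0,0,0,0],[-0.32,-0.32,0,0,0,0,0],[-0.32,-0.32,0,0,0,0,0],[-0.32,-0.32,0,0,0,0,0],[-0.12,-0.12,0,0,0,0,0]]]'

```text
time_s: 5.4
position: [0.4298, -0.2975, 0.1452]
tool_rot: [[-0.656, 0.664, -0.358], [0.251, -0.255, -0.934], [-0.712, -0.702, 0.001]]
ft_force: [0.7, 0.3, -4.0]
grip_width: 0.0653
```

Emit:
drive_tool --targets '[[[-0.01,0.02,-0.18,0,0,0.098,0],[-0.01,0.02,-0.18,0,0,0.098,0],[0,0.02,-0.18,0,0,0.098,0],[0,0.03,-0.18,0,0,0.098,0],[0,0.02,-0.18,0,0,0.098,0]]]'

```text
time_s: 5.9
position: [0.4504, -0.2566, 0.1405]
tool_rot: [[-0.266, 0.895, -0.358], [0.102, -0.343, -0.934], [-0.959, -0.285, -0.0]]
ft_force: [0.9, 0.3, -2.9]
grip_width: 0.0654
```

Emit:
drive_tool --targets '[[[0,0.03,-0.18,0,0,0.098,0],[0.01,0.02,-0.18,0,0,0.098,0],[0.01,0.02,-0.18,0,0,0.098,0],[0.01,0.02,-0.18,0,0,0.098,0],[0.01,0.02,-0.18,0,0,0.098,0]]]'

```text
time_s: 6.4
position: [0.4711, -0.2164, 0.138]
tool_rot: [[0.186, 0.915, -0.358], [-0.071, -0.351, -0.934], [-0.98, 0.199, -0.0]]
ft_force: [0.7, 0.0, -3.5]
grip_width: 0.0656
```

Emit:
drive_tool --targets '[[[0.02,0.02,-0.18,0,0,0.098,0],[0.02,0.02,-0.18,0,0,0.099,0],[0.02,0.02,-0.18,0,0,0.098,0],[0.02,0.02,-0.18,0,0,0.099,0],[0.02,0.01,-0.18,0,0,0.098,0]]]'

```text
time_s: 6.9
position: [0.4925, -0.1772, 0.135]
tool_rot: [[0.572, 0.742, -0.35], [-0.207, -0.283, -0.937], [-0.794, 0.608, -0.008]]
ft_force: [0.8, 0.4, -2.2]
grip_width: 0.0656
```

Emit:
drive_tool --targets '[[[0.02,0.01,-0.18,0,0,0.099,0],[0,0,0,0,0,0,0]]]'

```text
time_s: 7.1
position: [0.4974, -0.1713, 0.1354]
tool_rot: [[0.607, 0.719, -0.339], [-0.203, -0.273, -0.94], [-0.769, 0.64, -0.02]]
ft_force: [-0.2, 0.1, -2.9]
grip_width: 0.0653
```

```bash
python3 st.py; python3 look.py 2 scene top; python3 -c "
from h import *
crop(load('scene2'),190,160,350,280,5,'s2c')"
```

```text
7.1 [ 0.4974 -0.1713  0.1354] [-38.2  16.4 115.9  52.8  15.7  24.6] [-0.2  0.1 -2.9] 0.0653
[[ 0.607  0.719 -0.339]
 [-0.203 -0.273 -0.94 ]
 [-0.769  0.64  -0.02 ]]
```

View pics/s2c.png

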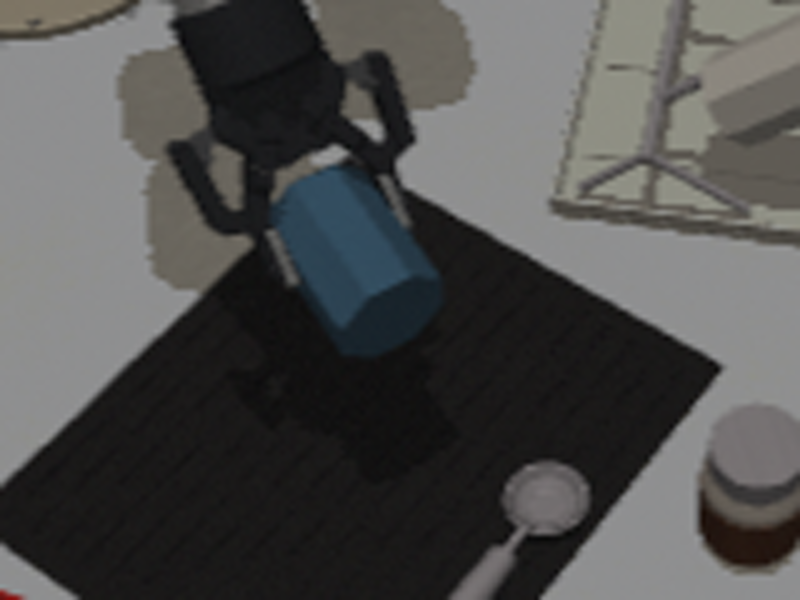

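```bash
python3 - <<'E'
from h import *
from rig import observe
o=observe()
p,R=o["position"],o["tool_rot"]
Rl=tilt(rz(-21),45)
plan(p,R,[(np.array([.53,-.184,.14]),R),(np.array([.535,-.186,.137]),Rl)],0,step=.015,ang=.03)
E
```

```text
[[[0.13, 0.19, 0, 0, 0, 0, 0.0], [0.12, 0.19, 0, 0, 0, 0, 0.0], [0.13, 0.19, 0, 0, 0, 0, 0.0], [0.03, 0.01, 0, 0.001, -0.007, 0.023, 0.0], [0.03, 0.01, 0, 0.001, -0.007, 0.023, 0.0]]]
[[[0.03, 0.01, 0, 0, -0.006, 0.023, 0.0], [0.02, 0.01, 0, 0.001, -0.007, 0.022, 0.0]]]
end [ 0.5349 -0.1859  0.137 ]
```

Emit:
drive_tool --targets '[[[0.13,0.19,0,0,0,0,0],[0.12,0.19,0,0,0,0,0],[0.13,0.19,0,0,0,0,0]]]'

```text
time_s: 7.5
position: [0.5307, -0.1848, 0.1403]
tool_rot: [[0.607, 0.718, -0.34], [-0.206, -0.272, -0.94], [-0.768, 0.641, -0.017]]
ft_force: [0.1, 0.3, -1.9]
grip_width: 0.0657
```

```bash
python3 st.py
```

```text
7.5 [ 0.5307 -0.1848  0.1403] [-36.6  18.6 110.4  42.9  16.8  35.9] [ 0.1  0.3 -1.9] 0.0657
[[ 0.607  0.718 -0.34 ]
 [-0.206 -0.272 -0.94 ]
 [-0.768  0.641 -0.017]]
```

Emit:
drive_tool --targets '[[[0.03,0.01,0,0.001,-0.007,0.023,0],[0.03,0.01,0,0.001,-0.007,0.023,0],[0.03,0.01,0,0,-0.006,0.023,0],[0.02,0.01,0,0.001,-0.007,0.022,0]]]'

```text
time_s: 7.9
position: [0.5354, -0.1863, 0.1375]
tool_rot: [[0.661, 0.659, -0.359], [-0.255, -0.253, -0.933], [-0.705, 0.709, 0.0]]
ft_force: [0.6, -0.2, -3.3]
grip_width: 0.0656
```

```bash
python3 st.py;python3 - <<'E'
from h import *
from rig import observe
o=observe()
p,R=o["position"],o["tool_rot"]
Rl=tilt(rz(-21),44.7)
print(np.degrees(Ro.from_matrix(R.T@Rl).as_rotvec()))
plan(p,R,[(np.array([.535,-.186,.137]),Rl),(np.array([.535,-.186,.045]),Rl)],0,step=.015,ang=.03)
E
```

```text
7.9 [ 0.5354 -0.1863  0.1375] [-36.1  19.9 113.6  77.5  10.9   2. ] [ 0.6 -0.2 -3.3] 0.0656
[[ 0.661  0.659 -0.359]
 [-0.255 -0.253 -0.933]
 [-0.705  0.709  0.   ]]
[-0.01019827  0.04454886 -0.43383679]
[[[0, -0.01, 0, 0, 0.001, -0.008, 0.0], [0.19, -0.19, 0, 0, 0, 0, 0.0], [0.19, -0.18, 0, 0, 0, 0, 0.0], [0.19, -0.19, 0, 0, 0, 0, 0.0], [0.18, -0.18, 0, 0, 0, 0, 0.0]]]
[[[0.19, -0.19, 0, 0, 0, 0, 0.0], [0.18, -0.18, 0, 0, 0, 0, 0.0], [0.19, -0.19, 0, 0, 0, 0, 0.0]]]
end [ 0.5349 -0.1861  0.0448]
```

```bash
cat > kin.py <<'E'
from h import *
from scipy.optimize import least_squares
D=[([-87.737,21.807,74.336,0,83.858,-12.336],[.139,-.532,.231]),
([-38.9,52.9,45.1,-15.3,124.4,68.2],[.4967,-.3215,.1203]),([-40.8,50.2,63.9,-14.6,108.2,71.],[.4304,-.298,.0532]),
([-38.2,16.4,115.9,52.8,15.7,24.6],[.4974,-.1713,.1354]),([-36.6,18.6,110.4,42.9,16.8,35.9],[.5307,-.1848,.1403]),([-36.1,19.9,113.6,77.5,10.9,2.],[.5354,-.1863,.1375])]
def E(a,deg): return Ro.from_rotvec(np.array(a)*np.radians(deg)).as_matrix()
X,Y,Z=np.eye(3)
def fk(q,P):
    d1,L2,L3,a3,lat,L6=P
    R=E(Z,q[0]); p=np.array([0,0,d1])+R@[0,lat,0]
    R=R@E(Y,q[1]); p=p+R@[0,0,L2]
    R=R@E(Y,q[2]); p=p+R@[a3,0,L3]
    R=R@E(Z,q[3]*1.); R=R@E(Y,q[4]); p=p+R@[0,0,L6]
    R=R@E(Z,q[5])
    # tool: x=approach (local z)
    return p,R
def fit():
    f=least_squares(lambda P:np.concatenate([fk(q,P)[0]-x for q,x in D]),[.2,.4,.4,0,.117,.3]); return f.x,f.fun
if __name__=="__main__":
    P,r=fit(); print(P.round(4),np.abs(r).max())
    for q,x in D: print(fk(q,P)[1].round(3).tolist())
E
python3 kin.py
```

```text
[0.1297 0.5373 0.3504 0.1029 0.1175 0.2576] 0.0005047774998598875
[[-0.252, 0.968, -0.0], [0.968, 0.252, 0.0], [0.0, 0.0, -1.0]]
[[0.356, 0.663, -0.658], [0.934, -0.253, 0.251], [0.0, -0.705, -0.709]]
[[0.358, 0.664, -0.656], [0.934, -0.255, 0.25], [-0.001, -0.703, -0.712]]
[[0.339, 0.719, 0.606], [0.94, -0.273, -0.203], [0.019, 0.639, -0.769]]
[[0.339, 0.718, 0.608], [0.94, -0.27, -0.206], [0.016, 0.641, -0.767]]
[[0.359, 0.658, 0.662], [0.933, -0.254, -0.254], [0.001, 0.709, -0.706]]
```

```bash
cat >> kin.py <<'E'
P0=fit()[0]
lo=np.array([-178.18,-50.72,12.68,-81.47,9.98,-165.26]);hi=np.array([178.18,133.34,142.11,261.47,163.14,165.26])
def fkt(q):
    p,R=fk(q,P0); return p,np.c_[R[:,2],R[:,1],-R[:,0]]
def ik(p,R,q0):
    def res(q):
        a,b=fkt(q); return np.r_[(a-p)*10,Ro.from_matrix(b.T@R).as_rotvec()]
    f=least_squares(res,np.clip(q0,lo+.1,hi-.1),bounds=(lo,hi),x_scale=50,ftol=1e-12,xtol=1e-12); return f.x,np.abs(f.fun).max()
E
python3 - <<'E'
from kin import *
q=np.array([-36.1,19.9,113.6,77.5,10.9,2.])
for az in(-21,-10,0,-37,-50):
  R=tilt(rz(az),44.7)
  for r in(.0,.04,.08):
    qq=q
    for z in(.13,.09,.045):
      c=np.array([.535,-.186,z])+r*np.array([.934,-.358,0])
      qq,e=ik(c,R,qq); print(az,r,z,qq.round(1),round(e,4))
E
```

```text
-21 0.0 0.13 [-36.1  20.7 113.9  80.8  10.7  -1.5] 0.0
-21 0.0 0.09 [-36.1  25.8 116.5 119.3  12.1 -40.7] 0.0
-21 0.0 0.045 [-36.1  32.2 118.7 143.5  17.9 -65.7] 0.0
-21 0.04 0.13 [-34.6  23.5 108.   64.3  10.6  16.3] 0.0
-21 0.04 0.09 [-34.7  28.1 110.4 103.7  10.  -23.7] 0.0019
-21 0.04 0.045 [-34.6  33.8 112.3 135.9  13.8 -56.5] 0.0
-21 0.08 0.13 [-33.4  26.4 101.9  48.7  11.6  33. ] 0.0
-21 0.08 0.09 [-33.9  30.5 104.1  80.7  10.    0.2] 0.0147
-21 0.08 0.045 [-33.4  35.6 105.9 122.4  10.3 -41.7] 0.0
-10 0.0 0.13 [-41.   20.9 113.4  76.5  21.9  -8.6] 0.0
-10 0.0 0.09 [-41.   26.  116.   95.8  21.4 -29.4] 0.0
-10 0.0 0.045 [-41.   32.3 118.2 115.6  23.7 -50.8] 0.0
-10 0.04 0.13 [-39.1  23.8 107.5  69.3  21.5   0.5] 0.0
-10 0.04 0.09 [-39.1  28.3 109.8  87.1  20.  -18.6] 0.0
-10 0.04 0.045 [-39.1  33.9 111.8 107.4  21.  -40.1] 0.0
-10 0.08 0.13 [-37.5  26.6 101.4  61.6  21.7   9.9] 0.0
-10 0.08 0.09 [-37.5  30.7 103.6  77.3  19.5  -6.9] 0.0
-10 0.08 0.045 [-37.5  35.8 105.4  97.1  19.1 -27.8] 0.0
0 0.0 0.13 [-44.8  21.7 111.8  70.8  31.7 -13. ] 0.0
0 0.0 0.09 [-44.8  26.6 114.3  83
[... 753 characters left out ...]
-37 0.08 0.13 [-27.1  27.2 100.1 -39.9  10.9 136.5] 0.0
-37 0.08 0.09 [-26.2  31.4 101.3 -66.8  10.  164.3] 0.029
-37 0.08 0.045 [-26.1  35.6 100.8 -67.5  10.  165.3] 0.0721
-50 0.0 0.13 [-23.5  22.6 107.2 -57.3  20.2 165.3] 0.0482
-50 0.0 0.09 [-24.5  26.4 107.8 -57.3  17.6 165.3] 0.1065
-50 0.0 0.045 [-25.4  30.9 108.  -57.4  15.2 165.3] 0.1712
-50 0.04 0.13 [-22.9  25.8 102.  -57.1  21.6 165.3] 0.0237
-50 0.04 0.09 [-23.7  29.3 102.6 -57.1  19.2 165.3] 0.078
-50 0.04 0.045 [-24.5  33.5 102.8 -57.1  16.9 165.3] 0.1379
-50 0.08 0.13 [-22.4  28.9  96.6 -56.3  23.1 164.5] 0.0
-50 0.08 0.09 [-23.   32.2  97.3 -57.   20.8 165.3] 0.0477
-50 0.08 0.045 [-23.8  36.2  97.5 -57.   18.6 165.3] 0.1035
```

```bash
python3 - <<'E'
from h import *
from rig import observe
o=observe()
p,R=o["position"],o["tool_rot"]
Rl=tilt(rz(-5),44.7)
plan(p,R,[(np.array([.535,-.186,.130]),Rl),(np.array([.535,-.186,.032]),Rl)],0,step=.015,ang=.05)
E
```

```text
[[[0.02, -0.02, 0, -0.033, 0.033, -0.001, 0.0], [0.02, -0.02, 0, -0.033, 0.033, -0.001, 0.0], [0.01, -0.02, 0, -0.033, 0.033, -0.001, 0.0], [0.02, -0.02, 0, -0.033, 0.033, -0.001, 0.0], [0.01, -0.02, 0, -0.033, 0.033, -0.002, 0.0]]]
[[[0.02, -0.01, 0, -0.033, 0.033, -0.001, 0.0], [0.2, -0.2, 0, 0, 0, 0, 0.0], [0.2, -0.2, 0, 0, 0, 0, 0.0], [0.2, -0.2, 0, 0, 0, 0, 0.0], [0.2, -0.2, 0, 0, 0, 0, 0.0]]]
[[[0.2, -0.19, 0, 0, 0, 0, 0.0], [0.2, -0.2, 0, 0, 0, 0, 0.0], [0.19, -0.19, 0, 0, 0, 0, 0.0]]]
end [ 0.535  -0.1862  0.0321]
```

Emit:
drive_tool --targets '[[[0.02,-0.02,0,-0.033,0.033,-0.001,0],[0.02,-0.02,0,-0.033,0.033,-0.001,0],[0.01,-0.02,0,-0.033,0.033,-0.001,0],[0.02,-0.02,0,-0.033,0.033,-0.001,0],[0.01,-0.02,0,-0.033,0.033,-0.002,0]]]'

```text
time_s: 8.4
position: [0.5344, -0.1861, 0.1309]
tool_rot: [[0.697, 0.705, -0.131], [-0.092, -0.093, -0.991], [-0.711, 0.703, -0.0]]
ft_force: [0.3, 0.6, -1.7]
grip_width: 0.0652
```

Emit:
drive_tool --targets '[[[0.02,-0.01,0,-0.033,0.033,-0.001,0],[0,0,0,0,0,0,0],[0.2,-0.2,0,0,0,0,0],[0.2,-0.2,0,0,0,0,0],[0.2,-0.2,0,0,0,0,0]]]'

```text
time_s: 8.9
position: [0.5345, -0.1859, 0.0871]
tool_rot: [[0.7, 0.709, -0.088], [-0.062, -0.063, -0.996], [-0.711, 0.703, -0.0]]
ft_force: [0.8, 0.2, -2.2]
grip_width: 0.0655
```

```bash
python3 st.py;python3 - <<'E'
from h import *
from rig import observe
o=observe()
p,R=o["position"],o["tool_rot"]
Rl=tilt(rz(-5),44.7)
plan(p,R,[(np.array([.535,-.186,.029]),Rl)],0,step=.01,ang=.05)
E
```

```text
8.9 [ 0.5345 -0.1859  0.0871] [-43.   26.6 115.5  89.9  25.6 -29. ] [ 0.8  0.2 -2.2] 0.0655
[[ 0.7    0.709 -0.088]
 [-0.062 -0.063 -0.996]
 [-0.711  0.703 -0.   ]]
[[[0.14, -0.13, 0, 0, 0, 0, 0.0], [0.14, -0.14, 0, 0, 0, 0, 0.0], [0.14, -0.13, 0, 0, 0, 0, 0.0], [0.14, -0.14, 0, 0, 0, 0, 0.0], [0.14, -0.13, 0, 0, 0, 0, 0.0]]]
[[[0.13, -0.14, 0, -0.001, 0, 0.001, 0.0]]]
end [ 0.5349 -0.1859  0.0291]
```

Emit:
drive_tool --targets '[[[0.14,-0.14,0,0,0,0,0],[0.14,-0.14,0,0,0,0,0],[0.14,-0.14,0,0,0,0,0],[0.14,-0.14,0,0,0,0,0],[0.12,-0.12,0,0,0,0,0]]]'

```text
time_s: 9.4
position: [0.5343, -0.1857, 0.0388]
tool_rot: [[0.7, 0.709, -0.088], [-0.061, -0.063, -0.996], [-0.712, 0.702, -0.001]]
ft_force: [-0.5, 0.2, -2.3]
grip_width: 0.0653
```

```bash
python3 st.py; python3 look.py 3 scene; python3 -c "
from h import *
crop(load('scene3'),220,170,330,270,7,'s3c')"
```

```text
9.4 [ 0.5343 -0.1857  0.0388] [-43.1  33.3 117.7 107.8  27.1 -48.8] [-0.5  0.2 -2.3] 0.0653
[[ 0.7    0.709 -0.088]
 [-0.061 -0.063 -0.996]
 [-0.712  0.702 -0.001]]
```

View pics/s3c.png

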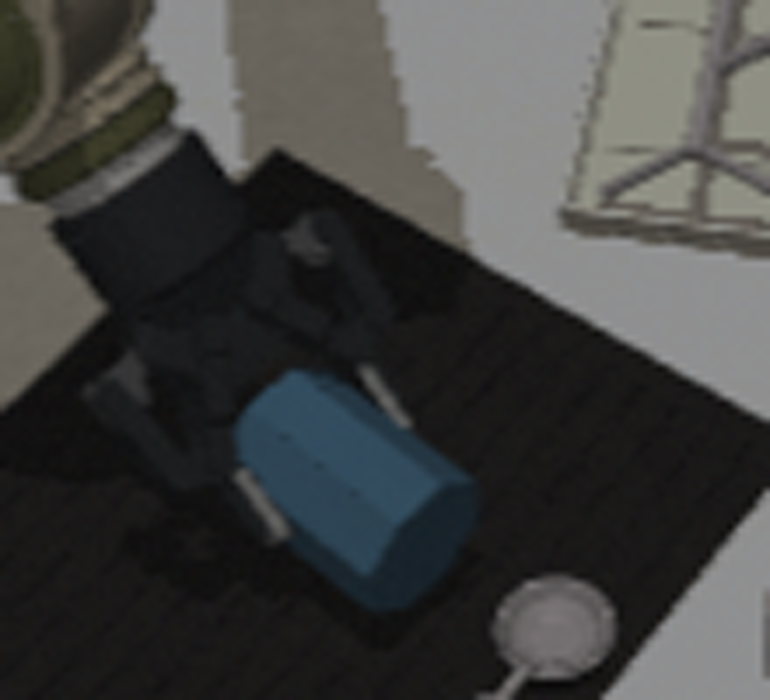

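Emit:
drive_tool --targets '[[[0.06,-0.06,0,0,0,0,0],[0.06,-0.06,0,0,0,0,0],[0.03,-0.03,0,0,0,0,0]]]'

```text
time_s: 9.75
position: [0.5343, -0.1857, 0.0287]
tool_rot: [[0.701, 0.708, -0.087], [-0.061, -0.062, -0.996], [-0.711, 0.703, -0.001]]
ft_force: [-0.5, 0.2, -3.0]
grip_width: 0.0655
```

Emit:
drive_tool --targets '[[[0.02,-0.02,0,0,0,0,0],[0,0,0,0,0,0,0]]]'

```text
time_s: 9.95
position: [0.5345, -0.1858, 0.0281]
tool_rot: [[0.702, 0.707, -0.087], [-0.061, -0.062, -0.996], [-0.71, 0.705, -0.001]]
ft_force: [-1.1, 0.1, 2.1]
grip_width: 0.0654
```

Emit:
drive_tool --targets '[[[0.02,-0.02,0,0,0,0,0],[0,0,0,0,0,0,0]]]'

```text
time_s: 10.15
position: [0.5347, -0.1858, 0.0278]
tool_rot: [[0.704, 0.705, -0.087], [-0.061, -0.062, -0.996], [-0.708, 0.707, -0.0]]
ft_force: [-8.2, 1.2, 16.9]
grip_width: 0.0652
```

Emit:
drive_tool --targets '[[[-0.01,0.01,0,0,0,0,0.5],[0,0,0,0,0,0,0.6],[0,0,0,0,0,0,0.8],[0,0,0,0,0,0,1],[0,0,0,0,0,0,1]]]'

```text
time_s: 10.65
position: [0.5342, -0.1858, 0.0266]
tool_rot: [[0.701, 0.708, -0.087], [-0.061, -0.062, -0.996], [-0.711, 0.703, -0.001]]
ft_force: [0.1, 0.3, -0.1]
grip_width: 0.0854
```

```bash
python3 st.py;  python3 look.py 4 scene; python3 -c "
from h import *
crop(load('scene4'),220,170,330,270,7,'s4c')"; python3 - <<'E'
from kin import *
from rig import observe
o=observe()
p,R=o["position"],o["tool_rot"]
d=R[:,0]
plan(p,R,[(p-.12*d,R),([.537,-.186,.17],rz(-5))],1,step=.025,ang=.09)
q,e=ik(np.array([.537,-.186,.02]),rz(-5),o["q"]); print(q.round(1),e)
E
```

```text
10.65 [ 0.5342 -0.1858  0.0266] [-43.1  35.1 118.2 112.   27.9 -53.7] [ 0.1  0.3 -0.1] 0.0854
[[ 0.701  0.708 -0.087]
 [-0.061 -0.062 -0.996]
 [-0.711  0.703 -0.001]]
[[[-0.48, 0, 0, 0, 0, 0, 1.0], [-0.48, 0, 0, 0, 0, 0, 1.0], [-0.48, 0, 0, 0, 0, 0, 1.0], [-0.48, 0, 0, 0, 0, 0, 1.0], [-0.48, 0, 0, 0, 0, 0, 1.0]]]
[[[0.04, 0.23, 0, 0, 0, -0.087, 1.0], [0.02, 0.23, 0, 0, 0, -0.087, 1.0], [0.01, 0.23, 0, 0, 0, -0.087, 1.0], [-0.02, 0.23, 0, 0, 0, -0.087, 1.0], [-0.03, 0.23, 0, 0, 0, -0.086, 1.0]]]
[[[-0.06, 0.23, 0, 0, 0, -0.087, 1.0], [-0.07, 0.22, 0, 0, 0, -0.086, 1.0], [-0.1, 0.22, 0, 0, 0, -0.087, 1.0], [-0.11, 0.2, 0, 0, -0.001, -0.086, 1.0]]]
end [ 0.5369 -0.1861  0.1701]
[-31.  37.  87.   0.  56.  64.] 1.4918621893400541e-15
```

View pics/s4c.png

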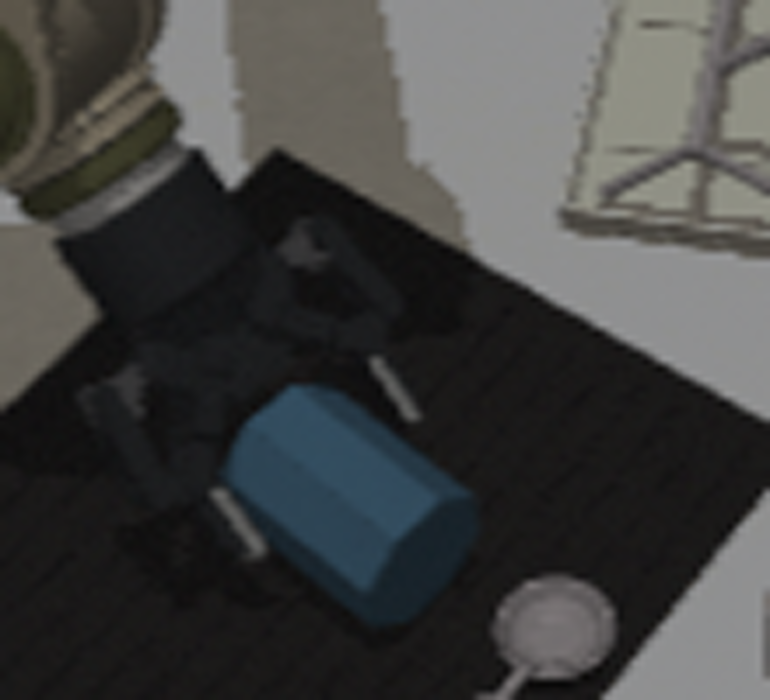

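```bash
python3 - <<'E'
from kin import *
from rig import observe
o=observe()
p,R=o["position"],o["tool_rot"]; q=o["q"]
d=R[:,0]
for k in(.03,.06,.09):
    q,e=ik(p-k*d,R,q); print(q.round(1),e)
u=np.array([0,0,.06])
for t in (10,20,30,44):
    q,e=ik(p-.075*d+u*t/44,tilt(R,-t),q); print(q.round(1),e)
plan(p,R,[(p-.075*d,R),(p-.075*d+u,rz(-5)),([.537,-.186,.17],rz(-5))],1,step=.025,ang=.09)
E
```

```text
[-45.2  31.3 120.5 107.   28.4 -50.1] 1.205043799478163e-10
[-47.5  27.3 122.6 100.9  29.  -45.5] 1.8224470467881784e-11
[-50.1  23.  124.3  93.9  30.  -40. ] 3.720634911275056e-12
[-44.9  21.  115.9  56.3  26.1   2.1] 6.106226635438361e-15
[-41.2  19.5 108.   25.6  34.9  34.9] 4.178155335154111e-15
[-37.9  20.1  99.9  10.7  48.1  50.7] 2.7755575615628914e-15
[-34.   23.2  88.8   0.4  67.5  60.9] 4.163336342344337e-15
[[[-0.5, 0, 0, 0, 0, 0, 1.0], [-0.5, 0, 0, 0, 0, 0, 1.0], [-0.5, 0, 0, 0, 0, 0, 1.0], [-0.09, 0.09, 0, 0, 0, -0.087, 1.0], [-0.1, 0.09, 0, 0, 0, -0.087, 1.0]]]
[[[-0.11, 0.08, 0, 0, 0, -0.087, 1.0], [-0.12, 0.07, 0, 0, 0, -0.087, 1.0], [-0.12, 0.05, 0, 0, 0, -0.086, 1.0], [-0.13, 0.04, 0, 0, 0, -0.087, 1.0], [-0.13, 0.03, 0, 0, 0, -0.086, 1.0]]]
[[[-0.13, 0.03, 0, 0, 0, -0.087, 1.0], [-0.13, 0.01, 0, 0, -0.001, -0.086, 1.0], [-0.2, 0.37, 0, 0, 0, 0, 1.0], [-0.2, 0.37, 0, 0, 0, 0, 1.0], [-0.2, 0.37, 0, 0, 0, 0, 1.0]]]
end [ 0.537  -0.1861  0.1698]
```

```bash
cat >> h.py <<'E'
def prism(c,z,upv,rot=22.5):
    # octagonal outline: c centre, z axis unit (floor->mouth), upv = a flat normal
    z=np.array(z,float);z/=np.linalg.norm(z);u=np.array(upv,float);u-=z*(u@z);u/=np.linalg.norm(u);v=np.cross(z,u)
    a=np.radians(np.arange(8)*45+22.5);r=.033/np.cos(np.radians(22.5))
    ring=r*(np.cos(a)[:,None]*u+np.sin(a)[:,None]*v)
    return np.array(c)-.046*z+ring,np.array(c)+.046*z+ring
def overlay(d,rings,x0,y0,x1,y1,s,name):
    im=cv2.resize(np.ascontiguousarray(d["image"][y0:y1,x0:x1,::-1]),None,fx=s,fy=s,interpolation=cv2.INTER_CUBIC)
    f=lambda P:np.round((proj(d,P)-[x0,y0]+.5)*s-.5).astype(int)
    for ring in rings:
        if len(ring)==2:
            A,B=map(f,ring)
            for i in range(8):
                cv2.line(im,A[i],A[(i+1)%8],(0,255,255),1);cv2.line(im,B[i],B[(i+1)%8],(0,255,0),1);cv2.line(im,A[i],B[i],(0,128,255),1)
    cv2.imwrite(f"pics/{name}.png",im)
E
python3 - <<'E'
from h import *
from rig import observe
o=observe(); p,R=o["position"],o["tool_rot"]
m=-R[:,1].copy(); m[2]=0; m/=np.linalg.norm(m)
G=p-.0187*R[:,0]; c=G-.015*m; c[2]=.038; print(c)
overlay(load("scene4"),[prism(c,m,[0,0,1])],220,170,330,270,7,"ov4")
E
```

```text
[ 0.53604919 -0.18593385  0.038     ]
```

View pics/ov4.png

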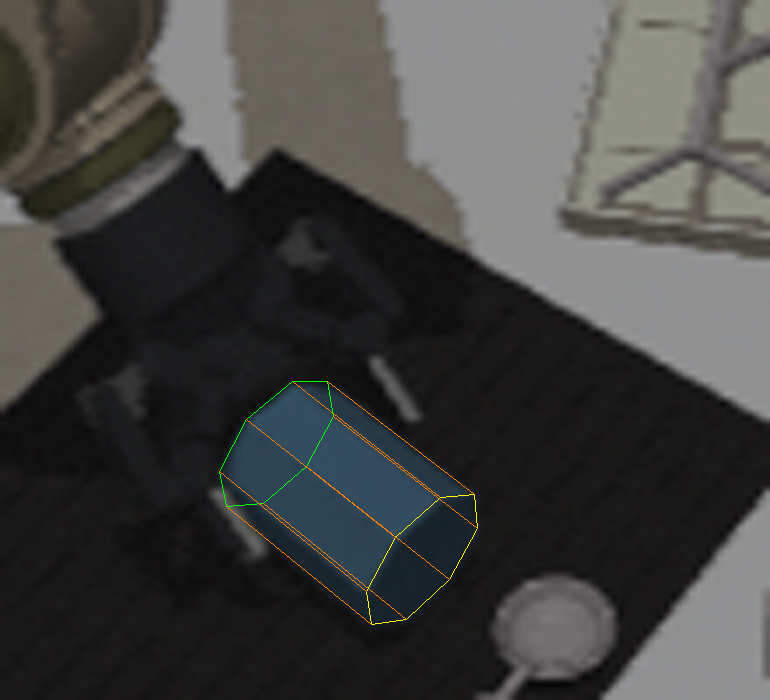

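```bash
python3 - <<'E'
from kin import *
tip=np.array([.5578,.2571,.1386]); az=25.9
h=np.array([np.cos(np.radians(az)),np.sin(np.radians(az)),0]);c,s=np.cos(np.radians(40)),np.sin(np.radians(40)); up=np.array([0,0,1.])
pd=c*h+s*up; n=-s*h+c*up
for phi in(90,75):
    R=tilt(rz(az),phi-50); q=np.array([-31,37,87,0,56,64.])
    q,_=ik(np.array([.537,-.186,.15]),tilt(rz(-5),phi-90),q);print("regrasp",q.round(1))
    for off,sl in((.017,.11),(.017,.05),(.017,0),(.024,0)):
        C=tip-off*n-.039*pd+sl*pd; T=C+.0187*R[:,0]
        q,e=ik(T,R,q); print(phi,off,sl,C.round(3),T.round(3),q.round(1),round(e,4))
E
```

```text
regrasp [-31.   27.6  78.8  -0.   73.5  64. ]
90 0.017 0.11 [0.617 0.286 0.171] [0.627 0.291 0.157] [11.6 27.5 89.7 21.8 25.2 59.1] 0.0
90 0.017 0.05 [0.575 0.266 0.133] [0.586 0.271 0.118] [10.2 27.2 99.4 35.3 17.5 43.9] 0.0
90 0.017 0 [0.541 0.249 0.101] [0.552 0.254 0.086] [  8.9  27.9 107.2  60.9  12.5  16.5] 0.0
90 0.024 0 [0.545 0.251 0.095] [0.556 0.256 0.081] [  9.   28.8 106.8  62.6  12.1  14.8] 0.0
regrasp [-28.3  34.2  68.2  -5.9  91.5  67.2]
75 0.017 0.11 [0.617 0.286 0.171] [0.624 0.289 0.154] [13.  29.7 78.7  7.4 47.4 73.2] 0.0
75 0.017 0.05 [0.575 0.266 0.133] [0.582 0.269 0.116] [11.8 28.5 89.   9.5 38.6 69.8] 0.0
75 0.017 0 [0.541 0.249 0.101] [0.548 0.252 0.084] [10.7 28.1 97.1 12.4 31.1 65.5] 0.0
75 0.024 0 [0.545 0.251 0.095] [0.552 0.254 0.078] [10.9 29.  96.7 12.4 30.7 65.6] 0.0
```

Emit:
drive_tool --targets '[[[-0.5,0,0,0,0,0,1],[-0.5,0,0,0,0,0,1],[-0.5,0,0,0,0,0,1],[-0.09,0.09,0,0,0,-0.087,1],[-0.1,0.09,0,0,0,-0.087,1]]]'

```text
time_s: 11.2
position: [0.4818, -0.1775, 0.0867]
tool_rot: [[0.627, 0.775, -0.078], [-0.038, -0.069, -0.997], [-0.778, 0.628, -0.014]]
ft_force: [0.6, 1.2, -0.6]
grip_width: 0.0852
```

Emit:
drive_tool --targets '[[[-0.11,0.08,0,0,0,-0.087,1],[-0.12,0.07,0,0,0,-0.087,1],[-0.12,0.05,0,0,0,-0.086,1],[-0.13,0.04,0,0,0,-0.087,1],[-0.13,0.03,0,0,0,-0.086,1]]]'

```text
time_s: 11.7
position: [0.4795, -0.1736, 0.1127]
tool_rot: [[0.331, 0.942, -0.064], [0.004, -0.07, -0.998], [-0.944, 0.33, -0.027]]
ft_force: [-0.4, 0.7, -0.0]
grip_width: 0.0854
```

Emit:
drive_tool --targets '[[[-0.13,0.03,0,0,0,-0.087,1],[-0.13,0.01,0,0,-0.001,-0.086,1],[0,0,0,0,0,0,1]]]'

```text
time_s: 12.0
position: [0.4796, -0.174, 0.1262]
tool_rot: [[0.17, 0.984, -0.062], [0.015, -0.065, -0.998], [-0.985, 0.168, -0.026]]
ft_force: [-0.6, -0.2, 0.1]
grip_width: 0.0852
```

```bash
python3 st.py;python3 - <<'E'
from h import *
from rig import observe
o=observe()
p,R=o["position"],o["tool_rot"]
plan(p,R,[([.536,-.186,.13],rz(-5)),([.536,-.186,.0195],rz(-5))],1,step=.025,ang=.09)
E
```

```text
12.0 [ 0.4796 -0.174   0.1262] [-36.6  20.8  96.4   7.9  55.7  53. ] [-0.6 -0.2  0.1] 0.0852
[[ 0.17   0.984 -0.062]
 [ 0.015 -0.065 -0.998]
 [-0.985  0.168 -0.026]]
[[[0.04, 0.38, 0.06, 0.008, -0.009, -0.056, 1.0], [0.02, 0.38, 0.05, 0.008, -0.009, -0.056, 1.0], [-0.01, 0.38, 0.05, 0.007, -0.01, -0.057, 1.0], [0.44, 0, 0, 0, 0, 0, 1.0], [0.44, 0, 0, 0, 0, 0, 1.0]]]
[[[0.44, 0, 0, 0, 0, 0, 1.0], [0.45, 0, 0, 0, 0, 0, 1.0], [0.44, 0, 0, 0, 0, 0, 1.0]]]
end [ 0.5359 -0.1861  0.0196]
```

```bash
python3 - <<'E'
from kin import *
from rig import observe
o=observe()
p,R=o["position"],o["tool_rot"]
Rl=tilt(rz(-5),-15); d=Rl[:,0]; T=np.array([.536,-.186,.038])+.0167*d
print(T)
plan(p,R,[(T-.10*d,Rl),(T,Rl)],1,step=.025,ang=.09)
E
```

```text
[ 0.53169417 -0.18562329  0.02186904]
[[[0.08, 0.3, 0.04, 0.005, -0.005, -0.086, 1.0], [0.06, 0.31, 0.03, 0.005, -0.005, -0.086, 1.0], [0.03, 0.32, 0.03, 0.006, -0.005, -0.086, 1.0], [0, 0.32, 0.03, 0.005, -0.005, -0.086, 1.0], [-0.02, 0.31, 0.04, 0.006, -0.005, -0.087, 1.0]]]
[[[0.5, 0, 0, 0, 0, 0, 1.0], [0.5, 0, 0, 0, 0, 0, 1.0], [0.5, 0, 0, 0, 0, 0, 1.0], [0.5, 0, 0, 0, 0, 0, 1.0]]]
end [ 0.5315 -0.1859  0.0217]
```

Emit:
drive_tool --targets '[[[0.08,0.3,0.04,0.005,-0.005,-0.086,1],[0.06,0.31,0.03,0.005,-0.005,-0.086,1],[0.03,0.32,0.03,0.006,-0.005,-0.086,1],[0,0.32,0.03,0.005,-0.005,-0.086,1],[-0.02,0.31,0.04,0.006,-0.005,-0.087,1]]]'

```text
time_s: 12.5
position: [0.5561, -0.1874, 0.1163]
tool_rot: [[-0.262, 0.961, -0.088], [0.027, -0.084, -0.996], [-0.965, -0.263, -0.004]]
ft_force: [-1.0, 0.6, 0.3]
grip_width: 0.0857
```

```bash
python3 - <<'E'
from kin import *
from rig import observe
o=observe()
p,R=o["position"],o["tool_rot"]; print(p,R.round(3))
Rl=tilt(rz(-5),-15); d=Rl[:,0]; T=np.array([.536,-.186,.038])+.0167*d
plan(p,R,[(T-.08*d,Rl),(T,Rl)],1,step=.02,ang=.09)
E
```

```text
[ 0.55606291 -0.187448    0.1163462 ] [[-0.262  0.961 -0.088]
 [ 0.027 -0.084 -0.996]
 [-0.965 -0.263 -0.004]]
[[[0.35, 0.02, 0.01, 0, -0.004, 0.004, 1.0], [0.32, 0, 0, 0, 0, 0, 1.0], [0.32, 0, 0, 0, 0, 0, 1.0], [0.32, 0, 0, 0, 0, 0, 1.0], [0.32, 0, 0, 0, 0, 0, 1.0]]]
[[[0.32, 0, 0, 0, 0, 0, 1.0]]]
end [ 0.5318 -0.1858  0.0219]
```

Emit:
drive_tool --targets '[[[0.35,0.02,0.01,0,-0.004,0.004,1],[0.32,0,0,0,0,0,1],[0.32,0,0,0,0,0,1],[0.32,0,0,0,0,0,1]]]'

```text
time_s: 12.9
position: [0.5391, -0.1865, 0.052]
tool_rot: [[-0.255, 0.963, -0.087], [0.023, -0.084, -0.996], [-0.967, -0.256, -0.0]]
ft_force: [0.8, 0.6, -0.7]
grip_width: 0.0857
```

Emit:
drive_tool --targets '[[[0.32,0,0,0,0,0,1],[0.3,0,0,0,0,0,1],[0,0,0,0,0,0,1]]]'

```text
time_s: 13.2
position: [0.5302, -0.1855, 0.0214]
tool_rot: [[-0.259, 0.962, -0.087], [0.024, -0.084, -0.996], [-0.966, -0.26, -0.001]]
ft_force: [0.4, 0.0, 0.5]
grip_width: 0.085
```

Emit:
drive_tool --targets '[[[0,0,0,0,0,0,0.4],[0,0,0,0,0,0,0.2],[0,0,0,0,0,0,0],[0,0,0,0,0,0,0],[0,0,0,0,0,0,0]]]' --force 50

```text
time_s: 13.7
position: [0.5324, -0.1865, 0.0244]
tool_rot: [[-0.255, 0.963, -0.088], [0.02, -0.085, -0.996], [-0.967, -0.256, 0.003]]
ft_force: [0.7, 0.8, 4.0]
grip_width: 0.0652
```

```bash
python3 st.py; python3 look.py 5 scene; python3 -c "
from h import *
crop(load('scene5'),220,150,330,250,7,'s5c')"; python3 - <<'E'
from kin import *
from rig import observe
o=observe()
p,R=o["position"],o["tool_rot"];q=o["q"]
tip=np.array([.5578,.2571,.1386]); az=25.9
h=np.array([np.cos(np.radians(az)),np.sin(np.radians(az)),0]);c,s=np.cos(np.radians(40)),np.sin(np.radians(40)); up=np.array([0,0,1.])
pd=c*h+s*up; n=-s*h+c*up
# cup centre in tool frame
cup=np.array([.536,-.186,.038]); ct=R.T@(cup-p); print("cup in tool",ct.round(4))
Rf=tilt(rz(az),25)
C=tip-.017*n-.039*pd+.12*pd; T=C-Rf@ct; print(T)
way=[(p+up*.15,R),([.55,0,.26],Ro.from_matrix(R).as_matrix()@Ro.from_rotvec(.5*Ro.from_matrix(R.T@Rf).as_rotvec()).as_matrix()),(T+np.array([0,0,.04]),Rf),(T,Rf)]
for a,b in way: q,e=ik(np.array(a),b,q);print(q.round(1),e)
plan(p,R,way,0,step=.03,ang=.09)
E
```

```text
13.7 [ 0.5324 -0.1865  0.0244] [-28.5  41.7  76.7  -6.2  75.2  68.8] [0.7 0.8 4. ] 0.0652
[[-0.255  0.963 -0.088]
 [ 0.02  -0.085 -0.996]
 [-0.967 -0.256  0.003]]
cup in tool [-0.0141 -0.0001 -0.0007]
[0.62918253 0.29093674 0.16493707]
[-28.5  32.5  67.1  -6.   94.   66.8] 4.030312758115471e-12
[-14.5  18.7  74.4   4.6  83.3  64.8] 1.3322676295501878e-14
[13.  27.5 73.5  6.6 54.7 74.4] 2.7733386012469277e-11
[13.  29.6 76.9  7.1 49.3 73.6] 1.6653345369377348e-15
[[[-0.58, -0.15, 0, 0, 0, 0, 0.0], [-0.58, -0.15, 0, 0, 0, 0, 0.0], [-0.58, -0.16, 0, 0, 0, 0, 0.0], [-0.58, -0.15, 0, 0, 0, 0, 0.0], [-0.58, -0.16, 0.01, 0, 0, 0, 0.0]]]
[[[-0.24, -0.06, -0.53, -0.039, 0.004, 0.048, 0.0], [-0.24, -0.03, -0.54, -0.039, 0.004, 0.049, 0.0], [-0.24, 0.01, -0.54, -0.039, 0.004, 0.048, 0.0], [-0.23, 0.04, -0.54, -0.039, 0.003, 0.049, 0.0], [-0.23, 0.07, -0.54, -0.039, 0.004, 0.048, 0.0]]]
[[[-0.22, 0.1, -0.53, -0.04, 0.004, 0.049, 0.0], [-0.22, 0.14, -0.53, -0.039, 0.003, 0.048, 0.0], [0.14, 0.23, -0.49, -0.025, 0.002, 0.031, 0.0], [0.15, 0.23, -0.48, -0.025, 0.002, 0.031, 0.0], [0.16, 0.24, -0.48, -0.025, 0.002, 0.031, 0.0]]]
[[[0.17, 0.25, -0.47, -0.025, 0.002, 0.031, 0.0], [0.18, 0.25, -0.46, -0.025, 0.003, 0.031, 0.0], [0.19, 0.26, -0.46, -0.025, 0.002, 0.031, 0.0], [0.19, 0.26, -0.45, -0.025, 0.003, 0.031, 0.0], [0.21, 0.27, -0.44, -0.025, 0.002, 0.031, 0.0]]]
[[[0.21, 0.27, -0.44, -0.025, 0.003, 0.03, 0.0], [0.22, 0.28, -0.43, -0.024, 0.002, 0.031, 0.0], [0.24, 0.28, -0.42, -0.025, 0.003, 0.03, 0.0], [0.36, -0.17, 0, 0, 0, 0, 0.0], [0.36, -0.17, 0, 0, 0, 0, 0.0]]]
end [0.629  0.2909 0.165 ]
```

View pics/s5c.png

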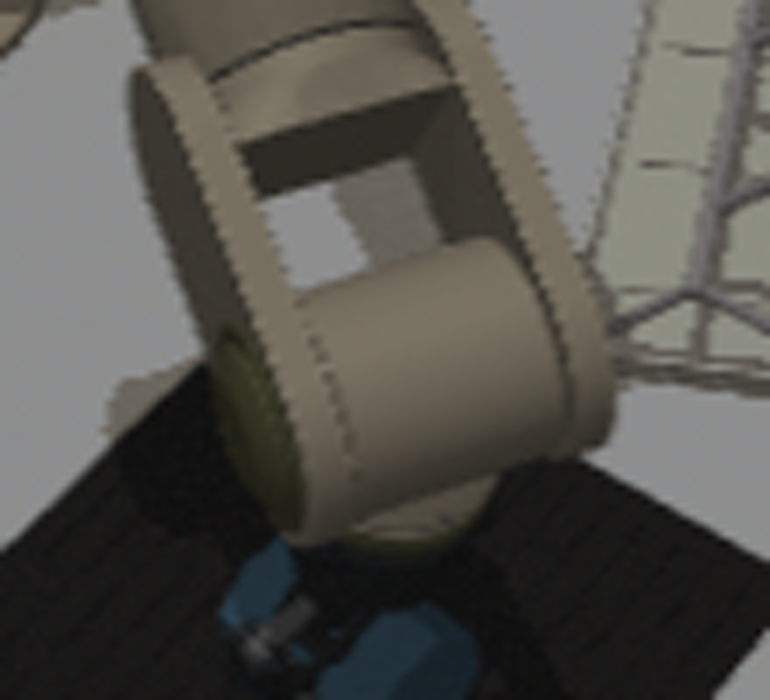

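Emit:
drive_tool --targets '[[[-0.3,-0.08,0,0,0,0,0],[-0.58,-0.15,0,0,0,0,0],[-0.58,-0.16,0,0,0,0,0],[-0.58,-0.15,0,0,0,0,0],[-0.58,-0.16,0.01,0,0,0,0]]]'

```text
time_s: 14.25
position: [0.5314, -0.1863, 0.16]
tool_rot: [[-0.257, 0.962, -0.088], [0.021, -0.085, -0.996], [-0.966, -0.258, 0.002]]
ft_force: [-0.3, -0.0, -3.2]
grip_width: 0.0647
```

Emit:
drive_tool --targets '[[[-0.35,-0.1,-0.53,-0.039,0.004,0.048,0],[-0.3,-0.06,-0.54,-0.039,0.004,0.049,0],[-0.3,-0.02,-0.54,-0.039,0.004,0.048,0],[-0.25,0.04,-0.54,-0.039,0.003,0.049,0],[-0.25,0.07,-0.54,-0.039,0.004,0.048,0]]]'

```text
time_s: 14.75
position: [0.542, -0.052, 0.2349]
tool_rot: [[-0.017, 0.994, 0.104], [0.042, 0.104, -0.994], [-0.999, -0.012, -0.043]]
ft_force: [1.0, 0.1, -3.2]
grip_width: 0.0647
```

Emit:
drive_tool --targets '[[[-0.22,0.1,-0.53,-0.04,0.004,0.049,0],[-0.22,0.14,-0.53,-0.039,0.003,0.048,0],[0,0.23,-0.49,-0.025,0.002,0.031,0],[0,0.23,-0.48,-0.025,0.002,0.031,0],[0,0.24,-0.48,-0.025,0.002,0.031,0]]]'

```text
time_s: 15.25
position: [0.5665, 0.0787, 0.2663]
tool_rot: [[0.165, 0.953, 0.255], [0.087, 0.243, -0.966], [-0.982, 0.182, -0.043]]
ft_force: [0.5, -0.3, -2.7]
grip_width: 0.0651
```

```bash
python3 st.py; cat > fin.py <<'E'
from kin import *
from rig import observe
o=observe()
p,R=o["position"],o["tool_rot"];q=o["q"]
tip=np.array([.5578,.2571,.1386]); az=25.9
h=np.array([np.cos(np.radians(az)),np.sin(np.radians(az)),0]);c,s=np.cos(np.radians(40)),np.sin(np.radians(40)); up=np.array([0,0,1.])
pd=c*h+s*up; n=-s*h+c*up
ct=np.array([-.0141,-.0001,-.0007])
Rf=tilt(rz(az),25)
def T(off,sl): return tip-off*n-.039*pd+sl*pd-Rf@ct
E
python3 - <<'E'
from fin import *
plan(p,R,[(T(.017,.12)+[0,0,.06],Rf),(T(.017,.12),Rf)],0,step=.03,ang=.09)
E
```

```text
15.25 [0.5665 0.0787 0.2663] [-6.8 18.3 74.6  6.2 78.2 67.9] [ 0.5 -0.3 -2.7] 0.0651
[[ 0.165  0.953  0.255]
 [ 0.087  0.243 -0.966]
 [-0.982  0.182 -0.043]]
[[[0.17, 0.26, -0.47, -0.025, 0.002, 0.031, 0.0], [0.18, 0.27, -0.46, -0.025, 0.002, 0.031, 0.0], [0.19, 0.27, -0.45, -0.025, 0.002, 0.031, 0.0], [0.2, 0.28, -0.45, -0.025, 0.002, 0.031, 0.0], [0.21, 0.28, -0.44, -0.025, 0.003, 0.031, 0.0]]]
[[[0.23, 0.28, -0.43, -0.025, 0.002, 0.031, 0.0], [0.23, 0.29, -0.43, -0.024, 0.003, 0.031, 0.0], [0.24, 0.29, -0.41, -0.025, 0.002, 0.031, 0.0], [0.36, -0.17, 0, 0, 0, 0, 0.0], [0.37, -0.17, 0, 0, 0, 0, 0.0]]]
[[[0.36, -0.17, -0.01, 0, 0, 0, 0.0]]]
end [0.629  0.2912 0.165 ]
```

Emit:
drive_tool --targets '[[[0.17,0.26,-0.47,-0.025,0.002,0.031,0],[0.18,0.27,-0.46,-0.025,0.002,0.031,0],[0.19,0.27,-0.45,-0.025,0.002,0.031,0],[0.2,0.28,-0.45,-0.025,0.002,0.031,0],[0.21,0.28,-0.44,-0.025,0.003,0.031,0]]]'

```text
time_s: 15.75
position: [0.6061, 0.2113, 0.2406]
tool_rot: [[0.304, 0.877, 0.372], [0.143, 0.344, -0.928], [-0.942, 0.335, -0.021]]
ft_force: [0.2, -0.2, -2.9]
grip_width: 0.0649
```

Emit:
drive_tool --targets '[[[0.23,0.28,-0.43,-0.025,0.002,0.031,0],[0.23,0.29,-0.43,-0.024,0.003,0.031,0],[0.24,0.29,-0.41,-0.025,0.002,0.031,0],[0,0,0,0,0,0,0]]]'

```text
time_s: 16.15
position: [0.6288, 0.2919, 0.2232]
tool_rot: [[0.377, 0.816, 0.439], [0.184, 0.399, -0.898], [-0.908, 0.419, -0.0]]
ft_force: [-0.4, -0.3, -3.0]
grip_width: 0.0652
```

```bash
python3 st.py; python3 look.py 6 scene top; python3 - <<'E'
from fin import *
plan(p,R,[(T(.017,.12),Rf)],0,step=.03,ang=.09)
C=p+R@ct; z=R@Ro.from_rotvec([0,0,np.radians(-75)]).as_matrix()[:,0] 
# cup z (mouth): d rotated by -phi in plane
cz=Ro.from_rotvec(R[:,2]*np.radians(-75)).apply(R[:,0]); cz2=Ro.from_rotvec(R[:,2]*np.radians(75)).apply(R[:,0]); print(cz,cz2,-pd)
z=cz if cz@-pd>cz2@-pd else cz2
overlay(load("scene6"),[prism(C,z,n)],290,70,410,170,6,"ov6s");overlay(load("top6"),[prism(C,z,n)],130,130,270,250,5,"ov6t")
E
```

```text
16.15 [0.6288 0.2919 0.2232] [13.1 26.7 71.7  6.4 57.5 74.8] [-0.4 -0.3 -3. ] 0.0652
[[ 0.377  0.816  0.439]
 [ 0.184  0.399 -0.898]
 [-0.908  0.419 -0.   ]]
[[[0.54, -0.25, -0.01, 0, 0, 0.001, 0.0], [0.55, -0.24, -0.02, 0, 0.001, 0.002, 0.0]]]
end [0.6293 0.2913 0.1649]
[-0.69039725 -0.33567015 -0.640841  ] [0.88625769 0.43041341 0.17114792] [-0.68910124 -0.33460958 -0.64278761]
```

View pics/ov6s.png

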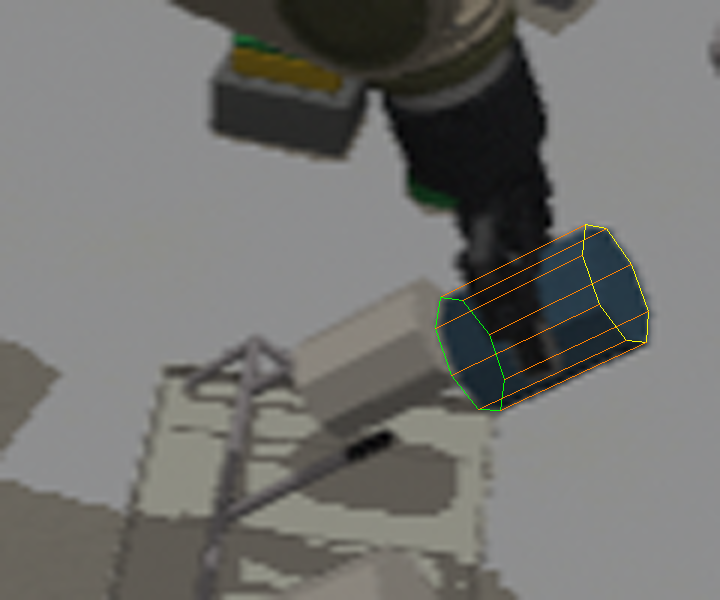

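View pics/ov6t.png

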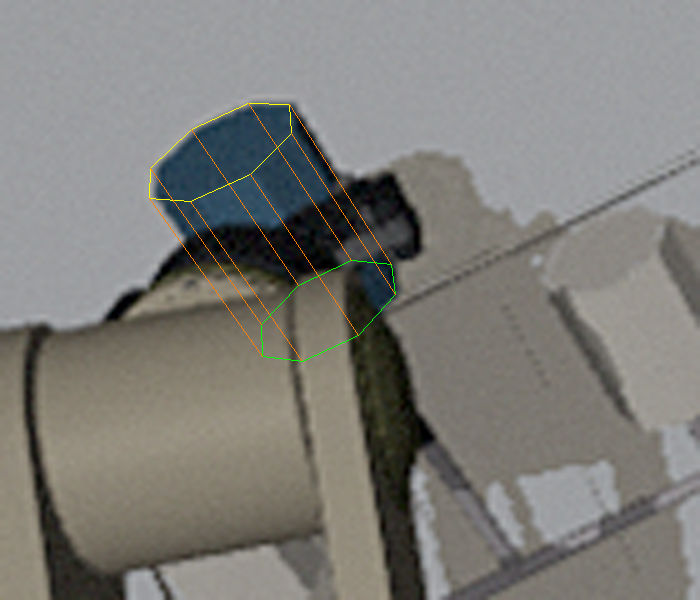

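```bash
python3 - <<'E'
from fin import *
plan(p,R,[(T(.015,.12),Rf),(T(.015,.02),Rf)],0,step=.02,ang=.09)
E
```

```text
[[[0.35, -0.17, -0.01, 0, 0, 0.001, 0.0], [0.35, -0.17, -0.01, 0, 0, 0.001, 0.0], [0.35, -0.17, -0.01, 0, 0.001, 0.001, 0.0], [0.1, -0.39, 0, 0, 0, 0, 0.0], [0.1, -0.38, 0, 0, 0, 0, 0.0]]]
[[[0.11, -0.39, 0, 0, 0, 0, 0.0], [0.1, -0.38, 0, 0, 0, 0, 0.0], [0.11, -0.39, 0, 0, 0, 0, 0.0]]]
end [0.559  0.2571 0.1019]
```

Emit:
drive_tool --targets '[[[0.35,-0.17,-0.01,0,0,0.001,0],[0.35,-0.17,-0.01,0,0,0.001,0],[0.35,-0.17,-0.01,0,0.001,0.001,0],[0.1,-0.39,0,0,0,0,0],[0,0,0,0,0,0,0]]]'

```text
time_s: 16.75
position: [0.6127, 0.2822, 0.1524]
tool_rot: [[0.378, 0.817, 0.435], [0.184, 0.395, -0.9], [-0.907, 0.42, -0.001]]
ft_force: [0.6, 0.3, -3.0]
grip_width: 0.0648
```

```bash
python3 st.py; python3 look.py 7 scene; python3 - <<'E'
from fin import *
plan(p,R,[(T(.015,.10),Rf),(T(.015,.02),Rf)],0,step=.02,ang=.09)
print("dist to goal line", (p-T(.015,0)).dot(pd),(p-T(.015,0)).dot(n),(p-T(.015,0))@np.cross(n,pd))
C=p+R@ct
d=load("scene7")
overlay(d,[prism(C,-pd,n)],290,70,410,170,6,"ov7s")
im=cv2.imread("pics/ov7s.png")
for P in (tip,tip-.13*pd): 
    u=(proj(d,P)[0]-[290,70])*6; cv2.circle(im,tuple(int(v) for v in u),3,(0,0,255),-1)
cv2.imwrite("pics/ov7s.png",im)
E
```

```text
16.75 [0.6127 0.2822 0.1524] [12.5 28.7 80.9  7.7 46.4 72.6] [ 0.6  0.3 -3. ] 0.0648
[[ 0.378  0.817  0.435]
 [ 0.184  0.395 -0.9  ]
 [-0.907  0.42  -0.001]]
[[[0.02, 0, -0.02, -0.002, 0, -0.001, 0.0], [0.1, -0.39, 0, 0, 0, 0, 0.0], [0.1, -0.38, 0, 0, 0, 0, 0.0], [0.11, -0.39, 0, 0, 0, 0, 0.0], [0.1, -0.38, 0, 0, 0, 0, 0.0]]]
end [0.5593 0.2571 0.1023]
dist to goal line 0.10014824753473209 0.0008345355059143366 -0.0009013373256072305
```

View pics/ov7s.png

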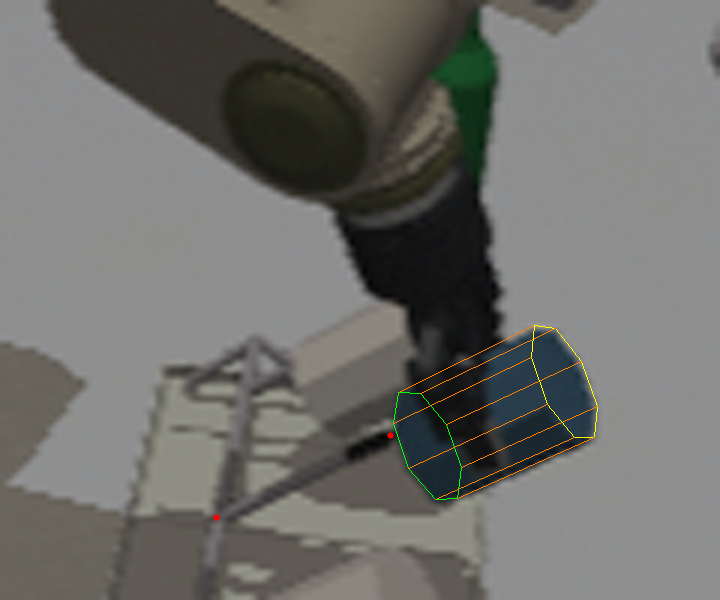

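Emit:
drive_tool --targets '[[[0.1,-0.39,-0.02,0,0,0,0],[0.05,-0.19,0,0,0,0,0]]]'

```text
time_s: 17.0
position: [0.5933, 0.2741, 0.1358]
tool_rot: [[0.383, 0.814, 0.436], [0.186, 0.395, -0.9], [-0.905, 0.426, 0.0]]
ft_force: [0.1, -0.3, -2.9]
grip_width: 0.0652
```

Emit:
drive_tool --targets '[[[0.1,-0.36,0,0,0,0,0],[0.1,-0.36,0,0,0,0,0]]]'

```text
time_s: 17.2
position: [0.5685, 0.262, 0.1119]
tool_rot: [[0.385, 0.813, 0.436], [0.186, 0.395, -0.9], [-0.904, 0.428, 0.001]]
ft_force: [-0.7, -0.6, -2.8]
grip_width: 0.0649
```

```bash
python3 st.py; python3 look.py 8 scene; python3 - <<'E'
from fin import *
print("along,n,lat", (p-T(.015,0)).dot(pd),(p-T(.015,0)).dot(n),(p-T(.015,0))@np.cross(n,pd))
C=p+R@ct
d=load("scene8")
crop(d,290,70,410,170,6,"s8c")
E
```

```text
17.2 [0.5685 0.262  0.1119] [11.4 27.4 92.  10.3 36.4 68.5] [-0.7 -0.6 -2.8] 0.0649
[[ 0.385  0.813  0.436]
 [ 0.186  0.395 -0.9  ]
 [-0.904  0.428  0.001]]
along,n,lat 0.030260374975550872 0.0005237557181380548 0.0010480457213717575
```

View pics/s8c.png

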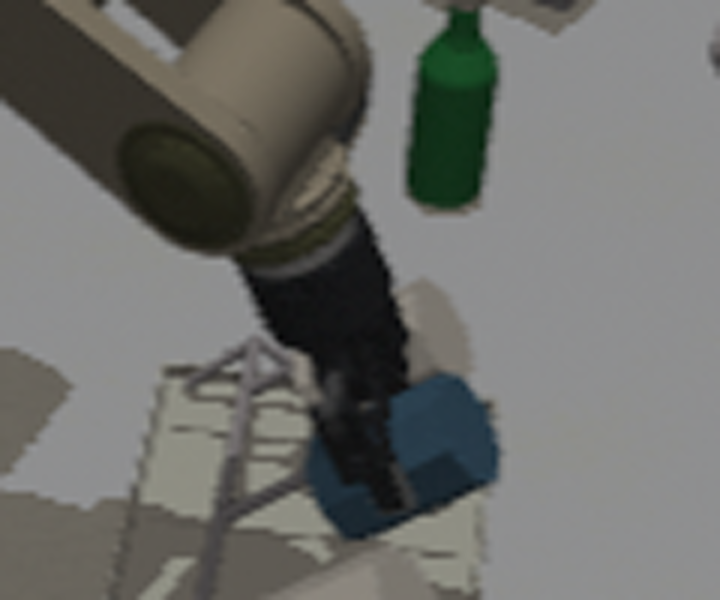

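Emit:
drive_tool --targets '[[[0.05,-0.19,0,0,0,0,0],[0.05,-0.19,0,0,0,0,0]]]'

```text
time_s: 17.45
position: [0.5552, 0.2557, 0.0992]
tool_rot: [[0.385, 0.813, 0.437], [0.186, 0.395, -0.9], [-0.904, 0.428, 0.001]]
ft_force: [-0.2, -0.8, -2.8]
grip_width: 0.065
```

Emit:
drive_tool --targets '[[[0.02,-0.08,0,0,0,0,0],[0.01,-0.04,0,0,0,0,0]]]'

```text
time_s: 17.65
position: [0.5502, 0.2535, 0.0946]
tool_rot: [[0.383, 0.814, 0.436], [0.186, 0.395, -0.9], [-0.905, 0.426, 0.0]]
ft_force: [1.9, -0.5, -3.4]
grip_width: 0.0652
```

Emit:
drive_tool --targets '[[[0.01,-0.04,0,0,0,0,0],[0,0,0,0,0,0,0]]]'

```text
time_s: 17.85
position: [0.5488, 0.253, 0.0934]
tool_rot: [[0.383, 0.814, 0.437], [0.186, 0.395, -0.9], [-0.905, 0.426, 0.0]]
ft_force: [0.4, -0.2, -2.5]
grip_width: 0.0648
```

```bash
python3 - <<'E'
from fin import *
print("along,n,lat", (p-T(.015,0)).dot(pd),(p-T(.015,0)).dot(n),(p-T(.015,0))@np.cross(n,pd))
print(np.degrees(Ro.from_matrix(R.T@Rf).as_rotvec()), "down n in tool",(Rf.T@-n).round(3))
E
```

```text
along,n,lat 0.00586573126284356 0.00037711135064973604 0.0009270256114065272
[-0.01410699  0.00707585 -0.20127807] down n in tool [ 0.966  0.259 -0.   ]
```

Emit:
drive_tool --targets '[[[0.02,-0.06,0,0,0,0,0],[0,0,0,0,0,0,0]]]'

```text
time_s: 18.05
position: [0.5463, 0.2519, 0.0909]
tool_rot: [[0.382, 0.814, 0.437], [0.186, 0.395, -0.9], [-0.905, 0.425, -0.0]]
ft_force: [0.4, 0.1, -3.2]
grip_width: 0.0655
```

Emit:
drive_tool --targets '[[[0.01,-0.04,0,0,0,0,0],[0,0,0,0,0,0,0]]]'

```text
time_s: 18.25
position: [0.545, 0.2512, 0.0896]
tool_rot: [[0.383, 0.814, 0.437], [0.186, 0.395, -0.9], [-0.905, 0.425, -0.0]]
ft_force: [0.0, -0.1, -3.0]
grip_width: 0.065
```

Emit:
drive_tool --targets '[[[0.01,-0.04,0,0,0,0,0],[0,0,0,0,0,0,0]]]'

```text
time_s: 18.45
position: [0.5437, 0.2505, 0.0885]
tool_rot: [[0.383, 0.814, 0.436], [0.186, 0.395, -0.9], [-0.905, 0.426, 0.0]]
ft_force: [0.4, -0.5, -2.5]
grip_width: 0.065
```

Emit:
drive_tool --targets '[[[0.01,-0.03,0,0,0,0,0],[0,0,0,0,0,0,0]]]'

```text
time_s: 18.65
position: [0.5436, 0.2503, 0.0882]
tool_rot: [[0.385, 0.813, 0.436], [0.186, 0.395, -0.9], [-0.904, 0.428, 0.001]]
ft_force: [2.7, 3.3, 1.1]
grip_width: 0.0651
```

Emit:
drive_tool --targets '[[[0.01,-0.03,0,0,0,0,0],[0,0,0,0,0,0,0]]]'

```text
time_s: 18.85
position: [0.5436, 0.2502, 0.0881]
tool_rot: [[0.388, 0.812, 0.436], [0.187, 0.394, -0.9], [-0.902, 0.431, 0.001]]
ft_force: [4.4, 6.3, 3.2]
grip_width: 0.065
```

Emit:
drive_tool --targets '[[[-0.01,0.03,0,0,0,0,0],[0.06,0.02,0,0,0,0,0],[0.04,0.01,0,0,0,0,0],[0,0,0,0,0,0,0]]]'

```text
time_s: 19.25
position: [0.5468, 0.2517, 0.0837]
tool_rot: [[0.385, 0.813, 0.436], [0.186, 0.395, -0.9], [-0.904, 0.427, 0.0]]
ft_force: [7.8, 5.1, -0.8]
grip_width: 0.0651
```

Emit:
drive_tool --targets '[[[0.02,0,0,0,0,0,0],[0,0,0,0,0,0,0]]]'

```text
time_s: 19.45
position: [0.5473, 0.2519, 0.0831]
tool_rot: [[0.385, 0.813, 0.436], [0.186, 0.395, -0.9], [-0.904, 0.428, 0.001]]
ft_force: [6.2, 3.5, 3.2]
grip_width: 0.065
```

Emit:
drive_tool --targets '[[[0.02,0.01,0,0,0,0,0],[0,0,0,0,0,0,0]]]'

```text
time_s: 19.65
position: [0.5478, 0.2522, 0.0823]
tool_rot: [[0.385, 0.813, 0.436], [0.186, 0.395, -0.9], [-0.904, 0.427, 0.0]]
ft_force: [6.7, 2.5, 2.5]
grip_width: 0.0648
```

Emit:
drive_tool --targets '[[[0.02,0,0,0,0,0,0],[0,0,0,0,0,0,0]]]'

```text
time_s: 19.85
position: [0.5483, 0.2524, 0.0816]
tool_rot: [[0.385, 0.813, 0.436], [0.186, 0.395, -0.9], [-0.904, 0.428, 0.001]]
ft_force: [4.3, 2.3, 4.9]
grip_width: 0.0654
```

Emit:
drive_tool --targets '[[[0.02,0.01,0,0,0,0,0],[0,0,0,0,0,0,0]]]'

```text
time_s: 20.05
position: [0.5484, 0.2525, 0.0815]
tool_rot: [[0.384, 0.813, 0.437], [0.186, 0.395, -0.9], [-0.904, 0.427, 0.001]]
ft_force: [-4.4, -3.5, 15.4]
grip_width: 0.0654
```

Emit:
drive_tool --targets '[[[0.02,0,0,0,0,0,0],[0,0,0,0,0,0,0]]]'

```text
time_s: 20.25
position: [0.5484, 0.2525, 0.0815]
tool_rot: [[0.385, 0.813, 0.437], [0.186, 0.395, -0.9], [-0.904, 0.427, 0.001]]
ft_force: [-10.6, -7.8, 26.0]
grip_width: 0.0656
```

```bash
python3 - <<'E'
from fin import *
print("along,n,lat", (p-T(.015,0)).dot(pd),(p-T(.015,0)).dot(n),(p-T(.015,0))@np.cross(n,pd))
f=o["ft_force"]-[0,0,-3]; print(f@pd,f@n,f@np.cross(n,pd), o["wrist_torque"])
E
```

```text
along,n,lat -0.0021946685564368643 -0.00839049194160422 0.00068273859363602
8.707912045632424 30.490834723148797 -2.3928480227827893 [-0.26668929  0.3766081  -0.10979664]
```

Emit:
drive_tool --targets '[[[-0.03,-0.01,0,0,0,0,0],[0,0,0,0,0,0,0]]]'

```text
time_s: 20.45
position: [0.5484, 0.2524, 0.0817]
tool_rot: [[0.385, 0.813, 0.436], [0.186, 0.395, -0.9], [-0.904, 0.428, 0.001]]
ft_force: [1.3, 0.7, 11.2]
grip_width: 0.0653
```

Emit:
drive_tool --targets '[[[0.01,-0.04,0,0,0,0,0],[0,0,0,0,0,0,0]]]'

```text
time_s: 20.65
position: [0.5484, 0.2523, 0.0816]
tool_rot: [[0.389, 0.811, 0.436], [0.187, 0.394, -0.9], [-0.902, 0.432, 0.001]]
ft_force: [4.6, 5.5, 12.7]
grip_width: 0.0651
```

```bash
python3 look.py 9 scene; python3 - <<'E'
from fin import *
print("along,n,lat", (p-T(.015,0)).dot(pd),(p-T(.015,0)).dot(n),(p-T(.015,0))@np.cross(n,pd))
f=o["ft_force"]-[0,0,-3]; print(f@pd,f@n,f@np.cross(n,pd), o["wrist_torque"])
crop(load("scene9"),290,70,410,170,6,"s9c")
E
```

```text
along,n,lat -0.002197347814791431 -0.00823441937507314 0.0005422465842559623
14.64167981813769 8.02381822527228 1.9747173017397721 [ 0.78279043 -0.95862487  0.05927729]
```

View pics/s9c.png

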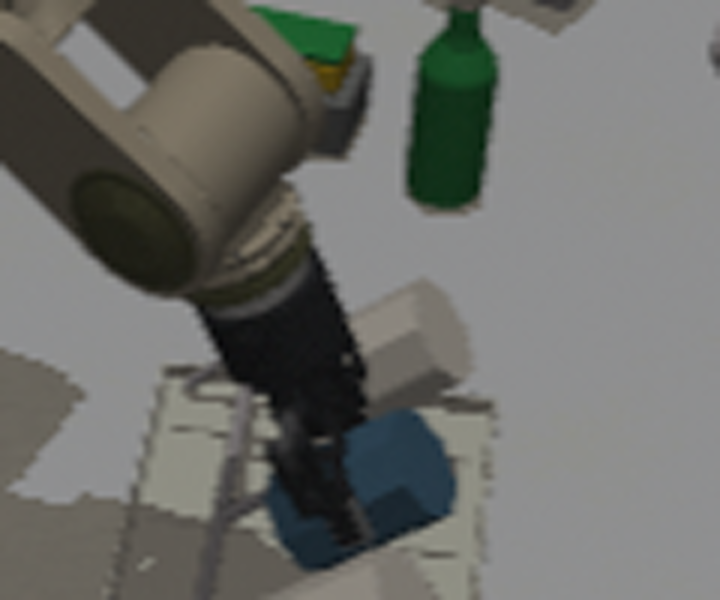

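Emit:
drive_tool --targets '[[[0,0.02,0,0,0,0,0],[0,0,0,0,0,0,0.5],[0,0,0,0,0,0,0.6],[0,0,0,0,0,0,0.8],[0,0,0,0,0,0,0.9]]]' --force 20

```text
time_s: 21.2
position: [0.5461, 0.2519, 0.0788]
tool_rot: [[0.381, 0.815, 0.437], [0.185, 0.395, -0.9], [-0.906, 0.423, -0.001]]
ft_force: [0.4, -0.4, -0.1]
grip_width: 0.0812
```

Emit:
drive_tool --targets '[[[0,0,0,0,0,0,1],[0,0,0,0,0,0,1]]]'

```text
time_s: 21.4
position: [0.5467, 0.252, 0.0793]
tool_rot: [[0.382, 0.814, 0.437], [0.186, 0.395, -0.9], [-0.905, 0.425, -0.0]]
ft_force: [0.1, -0.5, -0.3]
grip_width: 0.0859
```

```bash
python3 st.py; python3 look.py 10 scene; python3 - <<'E'
from fin import *
C=tip-.024*n-.039*pd
overlay(load("scene10"),[prism(C,-pd,n)],290,70,410,170,6,"ov10s")
crop(load("scene10"),290,70,410,170,6,"s10c")
E
```

```text
21.4 [0.5467 0.252  0.0793] [10.7 28.4 97.7 12.8 30.2 65.1] [ 0.1 -0.5 -0.3] 0.0859
[[ 0.382  0.814  0.437]
 [ 0.186  0.395 -0.9  ]
 [-0.905  0.425 -0.   ]]
```

View pics/ov10s.png

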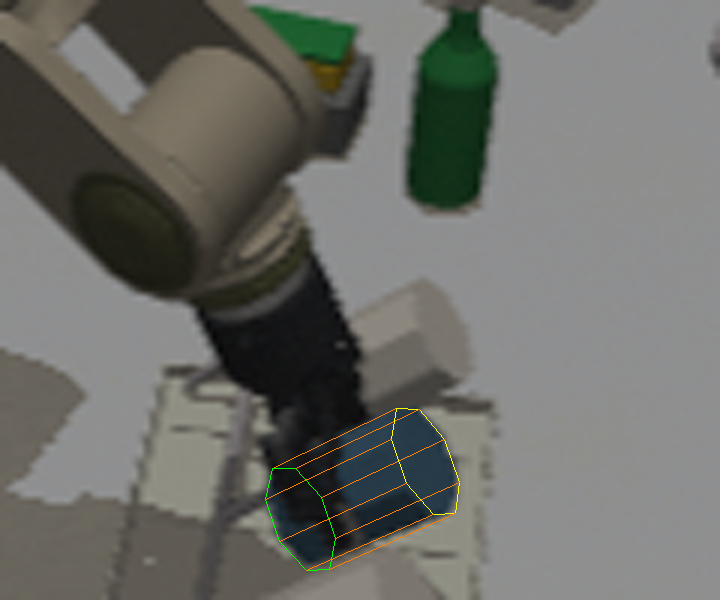

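Emit:
drive_tool --targets '[[[-0.1,0,0,0,0,0,1],[-0.2,0,0,0,0,0,1],[-0.4,0,0,0,0,0,1],[-0.4,0,0,0,0,0,1],[-0.4,0,0,0,0,0,1]]]'

```text
time_s: 21.95
position: [0.5176, 0.2379, 0.1489]
tool_rot: [[0.383, 0.814, 0.437], [0.186, 0.395, -0.9], [-0.905, 0.426, 0.0]]
ft_force: [-0.5, -0.6, -0.5]
grip_width: 0.0852
```

Emit:
drive_tool --targets '[[[-0.4,0,0,0,0,0,1],[-0.4,0,0.3,0,0,0,1],[-0.4,0,0.5,0,0,0,1],[-0.4,0,0.6,0,0,0,1],[-0.3,0,0.6,0,0,0,1]]]'

```text
time_s: 22.45
position: [0.5251, 0.1296, 0.2356]
tool_rot: [[0.385, 0.813, 0.437], [0.186, 0.396, -0.899], [-0.904, 0.427, 0.001]]
ft_force: [1.2, -0.2, 0.8]
grip_width: 0.0857
```

Emit:
drive_tool --targets '[[[0,0,0.6,0,0,0,1],[0,0,0.6,0,0,0,1],[0,0,0.6,0,0,0,1],[0,0,0.6,0,0,0,1],[0,0,0.6,0,0,0,1]]]'

```text
time_s: 22.95
position: [0.591, -0.0055, 0.2344]
tool_rot: [[0.384, 0.814, 0.437], [0.185, 0.395, -0.9], [-0.905, 0.426, 0.001]]
ft_force: [0.1, 0.4, 0.5]
grip_width: 0.0854
```

```bash
python3 st.py; python3 look.py 11 scene top; python3 - <<'E'
from fin import *
C=tip-.024*n-.039*pd
w=120e-3*np.cross(up,h)
for nm,b in(("scene",(280,80,400,180)),("top",(150,160,310,280))):
    overlay(load(nm+"11"),[prism(C,-pd,n)],*b,5,"ov11"+nm)
E
```

```text
22.95 [ 0.591  -0.0055  0.2344] [-19.9  17.3  85.   20.4  61.1  36.9] [0.1 0.4 0.5] 0.0854
[[ 0.384  0.814  0.437]
 [ 0.185  0.395 -0.9  ]
 [-0.905  0.426  0.001]]
```

View pics/ov11scene.png

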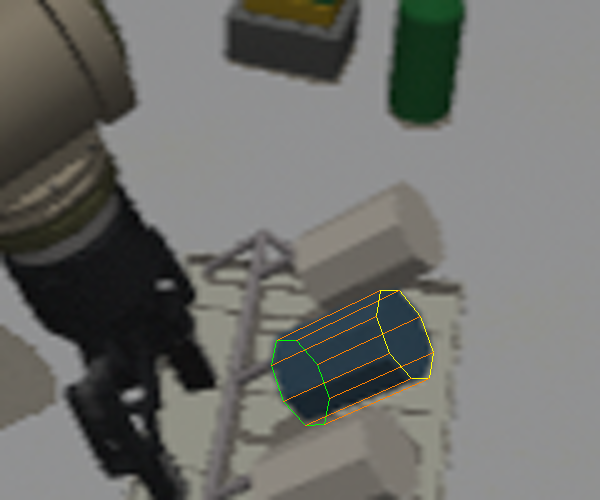

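View pics/ov11top.png

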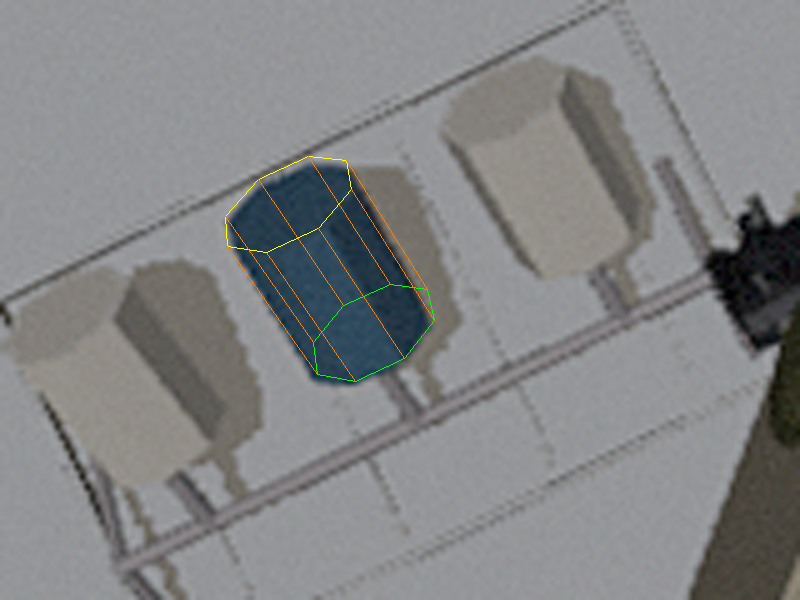

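View pics/top11.png

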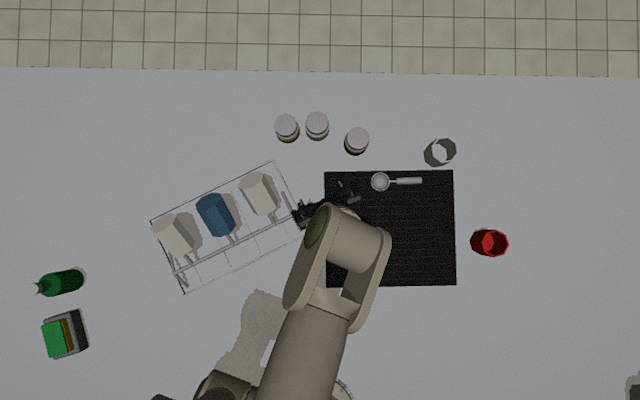

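```bash
python3 -c "
from rig import close_job
print(close_job())"
```

```text
the job is handed in; nothing more can be done
None
```

The blue cup is hanging mouth-down on the free middle peg, pushed fully home, and I handed the job in at about 23 s of the 56 s allowed.

**How it went:** I gripped the standing cup with the tool tilted 45°. I laid it on a flat on the clear half of the mat, with its mouth towards the robot, and let go. I then gripped it again from above and slid it onto the peg. Once the peg's end met the floor, I lowered the cup until its inner wall rested on the peg, then pushed along the peg. About 15 N moved it no further. Then I released it and drew the gripper clear.

**Last checks:**
- **Seating:** the pictures from both cameras match the expected seated position. The stop came about 2 mm deeper than my estimate of the peg tip, which is within the error of measuring the tip.
- **Surroundings:** in the last overhead picture the white cups, jars, spoon and red cup look unmoved. The robot was touching nothing, and the wrist force readings were about zero.

**Deviations:**
- **Turn near a joint limit:** when laying the cup down, the turn stopped about 6° short near the limit of joint 5. I moved the cup outward to finish the turn, then turned it 16° about the vertical before lowering it.
- **Early contact on the mat:** the cup touched the mat about 3 mm early, at up to 17 N, and settled flat when released.

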